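# Pack the turning blank in the angled cradle

### The job

Pack the blank in the fenced working bay of the angled cradle so that it cannot shift: choose the two plywood packers whose thicknesses together fill the gap between fence and blank snugly, and slide both in, tab up, centred in the bay and fully down on its floor, without forcing them. Leave the two other packers standing in their saddles and the rest of the bench undisturbed.

Things in the scene. Friction and masses are not known exactly. Their poses are not given: they have to be found in the camera images.
- cradle: fixed steel cradle, base 190 x 370 mm: a grey shelf rising 30 degrees away from the robot, with three bays side by side, 100 mm wide, 125 mm apart along its y. Only the bay at its y = 0 (right-hand end seen from the robot) has a full front fence: the working bay; the other two store spare blanks. Origin on the bench, 40 mm under the slot's; x to the rear, z up
- slot: working bay, frame leaning 30 degrees. Origin: middle of the line where the fence's inner face meets the floor. x: up the floor, away from the robot, fence at 0, back wall (55 mm high) at 110 mm; y: along the fence, level; z: off the floor, up and 30 degrees towards the robot, the line along which packers slide in; floor at 0. Fence 14 mm thick, 100 mm wide, round top at z = 60 mm
- seat (a point): fixed point in the working bay, middle of the lower front edge of its back wall (slot x = 110, y = 0, z = 0 mm): the blank whose origin is here is the one to be packed
- blank_a: fixed turning blank of brown wood, 78 mm thick, 100 mm wide, 62 mm high, upper front edge rounded, against the back wall of one of the bays. Origin: middle of its lower rear edge. The wood leans with the cradle, though the listed axes stay level. If in the working bay it leaves a gap of 32 mm between its front face and the fence (along slot x)
- blank_b: fixed turning blank of brown wood, 60 mm thick, 100 mm wide, 62 mm high, upper front edge rounded, against the back wall of one of the bays. Origin: middle of its lower rear edge. The wood leans with the cradle, though the listed axes stay level. If in the working bay it leaves a gap of 50 mm between its front face and the fence (along slot x)
- blank_c: fixed turning blank of brown wood, 46 mm thick, 100 mm wide, 62 mm high, upper front edge rounded, against the back wall of one of the bays. Origin: middle of its lower rear edge. The wood leans with the cradle, though the listed axes stay level. If in the working bay it leaves a gap of 64 mm between its front face and the fence (along slot x)
- packer_a: loose plywood packer 12 mm thick (x), 100 mm wide (y) up to shoulders at z = 70 mm, then a middle tab 40 mm wide (y), as thick as the packer, to z = 110. Origin: centre of its underside, long edges there rounded 3 mm. Stands tab up in a fixed steel saddle (floor 10 mm, cheeks 38 mm above the bench, 3 mm play): lifts straight up; fingers can straddle the tab along y. 84 g +/-30%
- tab_a (a point): centre of the tab of packer_a, 90 mm above its underside
- packer_b: loose plywood packer 18 mm thick (x), 100 mm wide (y) up to shoulders at z = 70 mm, then a middle tab 40 mm wide (y), as thick as the packer, to z = 110. Origin: centre of its underside, long edges there rounded 3 mm. Stands tab up in a fixed steel saddle (floor 10 mm, cheeks 38 mm above the bench, 3 mm play): lifts straight up; fingers can straddle the tab along y. 121 g +/-30%
- tab_b (a point): centre of the tab of packer_b, 90 mm above its underside
- packer_c: loose plywood packer 26 mm thick (x), 100 mm wide (y) up to shoulders at z = 70 mm, then a middle tab 40 mm wide (y), as thick as the packer, to z = 110. Origin: centre of its underside, long edges there rounded 3 mm. Stands tab up in a fixed steel saddle (floor 10 mm, cheeks 38 mm above the bench, 3 mm play): lifts straight up; fingers can straddle the tab along y. 171 g +/-30%
- tab_c (a point): centre of the tab of packer_c, 90 mm above its underside
- packer_d: loose plywood packer 36 mm thick (x), 100 mm wide (y) up to shoulders at z = 70 mm, then a middle tab 40 mm wide (y), as thick as the packer, to z = 110. Origin: centre of its underside, long edges there rounded 3 mm. Stands tab up in a fixed steel saddle (floor 10 mm, cheeks 38 mm above the bench, 3 mm play): lifts straight up; fingers can straddle the tab along y. 233 g +/-30%
- tab_d (a point): centre of the tab of packer_d, 90 mm above its underside
- gouge: bystander, to be left alone: turning gouge, 320 mm, lying; origin at its underside or middle
- mallet: bystander, to be left alone: hammer lying; origin at its underside or middle
- brush: bystander, to be left alone: bench brush lying; origin at its underside or middle
- glue: bystander, to be left alone: white glue bottle 160 mm high, standing; origin at its underside or middle
- bowl: bystander, to be left alone: small turned wooden bowl, 120 mm across, 55 mm high; origin at its underside or middle
- offcut: bystander, to be left alone: wood offcut 90 x 45 x 32 mm; origin at its underside or middle
- tin: bystander, to be left alone: closed plain tin, 72 mm across, 70 mm high; origin at its underside or middle
Things that resemble listed ones, but are neither listed nor needed, are in the scene too. What is shaped like the packer_d but red is not meant.

How it is judged:
At the end, for the whole second after the job is handed in: The two packers that fill the gap to within 2 mm (12+18 for 32 mm, 12+36 for 50, 26+36 for 64) stand between fence and blank, tab up, within 6 mm of the floor, 20 mm of the bay's middle and 0.10 rad of its slope; the other two are within 20 mm of where they started; all at rest (((distance between blank_a and seat below 0.03 m and z of packer_a in the frame of slot between -0.006 and 0.006 m and y of packer_a in the frame of slot between -0.02 and 0.02 m and x of packer_a in the frame of slot between 0.003 and 0.062 m and angle between the z axis of each of packer_a, packer_b and the z axis of slot, either way round below 0.1 rad and z of each of tab_a, tab_b in the frame of slot above 0 m and linear speed of each of packer_a, packer_b below 0.02 m/s and z of packer_b in the frame of slot between -0.006 and 0.006 m and y of packer_b in the frame of slot between -0.02 and 0.02 m and x of packer_b in the frame of slot between 0.003 and 0.062 m and distance of each of packer_c, packer_d from where it was at the start of the episode below 0.02 m) or (distance between blank_b and seat below 0.03 m and z of packer_a in the frame of slot between -0.006 and 0.006 m and y of packer_a in the frame of slot between -0.02 and 0.02 m and x of packer_a in the frame of slot between 0.003 and 0.062 m and angle between the z axis of each of packer_a, packer_d and the z axis of slot, either way round below 0.1 rad and z of each of tab_a, tab_d in the frame of slot above 0 m and linear speed of each of packer_a, packer_d below 0.02 m/s and z of packer_d in the frame of slot between -0.006 and 0.006 m and y of packer_d in the frame of slot between -0.02 and 0.02 m and x of packer_d in the frame of slot between 0.003 and 0.062 m and distance of each of packer_b, packer_c from where it was at the start of the episode below 0.02 m) or (distance between blank_c and seat below 0.03 m and z of packer_c in the frame of slot between -0.006 and 0.006 m and y of packer_c in the frame of slot between -0.02 and 0.02 m and x of packer_c in the frame of slot between 0.003 and 0.062 m and angle between the z axis of each of packer_c, packer_d and the z axis of slot, either way round below 0.1 rad and z of each of tab_c, tab_d in the frame of slot above 0 m and linear speed of each of packer_c, packer_d below 0.02 m/s and z of packer_d in the frame of slot between -0.006 and 0.006 m and y of packer_d in the frame of slot between -0.02 and 0.02 m and x of packer_d in the frame of slot between 0.003 and 0.062 m and distance of each of packer_a, packer_b from where it was at the start of the episode below 0.02 m))); the robot touches nothing.
It fails at once if a packer is forced: more than 60 N between a packer and the cradle or a blank (contact force between any of packer_a, packer_b, packer_c, packer_d and cradle above 60 N or contact force between any of packer_a, packer_b, packer_c, packer_d and blank_a above 60 N or contact force between any of packer_a, packer_b, packer_c, packer_d and blank_b above 60 N or contact force between any of packer_a, packer_b, packer_c, packer_d and blank_c above 60 N).
It fails at once if a bystander is moved by more than 40 mm (distance of any of gouge, mallet, brush, glue, bowl, offcut, tin from where it was at the start of the episode above 0.04 m).
It also fails if it takes over 64 s, if anything falls off the work surface, if the arm or the gripper's body presses on something with over 40 N, if the wrist force passes 120 N, or if a joint passes its speed limit or range.

### The arm

A 6-joint arm with a two-finger parallel gripper is mounted at the origin on the work surface. World frame = base frame: x ahead of the robot, y to its left, z up, the work surface at z = 0. Lengths are in m, angles in rad, forces in N, time in s.
With the tool pointing down it reaches from about 0.25 to 0.725 m from the base axis. Payload 4 kg.
Tool frame: the origin (TCP) lies between the finger pads; the fingertips stand 8 mm ahead of it and the grasp point (between the pads) lies 11 mm behind it; z points along the fingers, y is the direction in which the jaws open and shut (so a half turn about z gives the same grasp; the last joint's range is limited). The gripper opens to 85 mm and grips with 20 to 120 N. Pads are 22 mm wide; open, the fingers measure 114 mm over their backs; the gripper's body (76 mm by 85 mm) begins 54 mm behind the grasp point. The pads swing forward as they close: fully open they stand 13 mm farther back than shut.
Start: joints at [1.304, 0.241, 0.005, 1.335, 0, 1.571], TCP at [0.132, 0.482, 0.239] pointing down, gripper open.
Joint ranges: [-2.72, 2.72], [-1.05, 1.87], [-1.09, 1.28], [-1.99, 2.15], [-1.42, 1.44], [-3.14, 3.14]. Speed limits (rad/s): [2.79, 2.79, 3.14, 3.14, 3.14, 3.14].

### API

Orientations are given as a unit quaternion [x, y, z, w].
In Python, from workcell import * gives the robot as it stands.
- The arm moves only by the tool send_rows, never from a script. Its argument "increments" is a list that holds one entry, the list of rows, each a list of 6 numbers: the shift along the tool's x, y, z in units of 50 mm (1.0 is 50 mm), then the turn, a rotation vector about the tool's x, y, z in units of 10 degrees (1.0 is 10 degrees). In form: [[[x, y, z, ax, ay, az], ...]]. A call has 1 to 8 rows; each row shifts and turns the commanded pose from where the row before left it, along the tool's axes as they then stand; what a row does not reach is not made up. A row lasts 1/8 s, in which the tool goes at most 62.5 mm and 10.7 degrees, less where a joint would pass 70% of its speed; a pose out of reach is approached as far as the arm can. A call with a number of a shift or a turn outside -1 to 1 is refused whole. A call with a gripper value outside its range is refused whole. "grip" is the closure, from 0 (fully open) to 1 (shut), set as the call begins (left out, the last holds). The fingers move at their own pace and stop on an object; the grip force is fixed at half the most. Time passes only in rows, so rows that do not move let the fingers close. It gives the time, the measured TCP pose, the force and the opening at its end, in the units of the state.
- get_obs(): the state, without advancing time (a new reading comes with each control period).
- camera(name): name is "scene" or "top" or "wrist"; returns a dict with "color" (400x640x3 uint8, red, green, blue), "z_map" (400x640 float32, m along the optical axis (not along the pixel's ray), 0 where there is no reading), "intrinsics" (3x3 intrinsics, pixels), "dist" ([k1, k2, p1, p2, k3] as OpenCV has them; the pictures are not rectified), "pose" (4x4, takes a point from camera to world coordinates); the wrist camera has in their place "mount" (4x4, takes a point from camera to tool coordinates, whose origin is the TCP and whose axes are the flange's). Camera axes: x right, y down, z forward; pixel columns grow to the right and rows downward; lengths in m; the calibration is good to about 2 mm. A picture is of the moment at which its call begins: read the wrist's pose just before it.
- job_done(): hands the job in, once; it reports no verdict.
The state is a dict: "clock": time; "joint_pos": joint angles; "joint_vel": joint speeds; "tau": joint torques, N m; "eef_pos": TCP position; "tool_rot": TCP orientation; "ft_force": force on the tool from outside, world axes, zero at the start; "ft_torque": the same for the moment, N m; "grip_width": finger opening in m.
Only numpy, scipy, OpenCV 4.12 (cv2) and the standard library are available. Lean on these libraries where they do the work, as an engineer would, in place of code of your own. Each camera call takes 0.05 s, during which the arm holds its last target.

## Working session

There is one attempt and no reset: what is moved stays moved. The work goes in short steps, Python scripts to look and compute and a tool call to move; the robot and the scene stay as the last step left them, time stands still between calls to the robot, and variables do not carry over. Pictures are saved under pics/ and viewed, and the job is handed in when it is done.

Besides the shell and the picture viewer there is one more tool, called after ">>>" as name([rows], argument=value, ...), one row to a line, values as JSON. send_rows: Moves the arm, as the interface text tells. Its arguments: {"type":"object","properties":{"increments":{"type":"array"},"grip":{"type":"number"}},"required":["increments"]}

```bash
mkdir -p pics; ls
python3 - <<'E'
from workcell import *
import cv2,numpy as np
o=get_obs();print(o)
for n in ("scene","top","wrist"):
    c=camera(n);cv2.imwrite(f"pics/{n}0.png",c["color"][:,:,::-1])
    np.savez(f"{n}0.npz",**c)
    print(n,c["intrinsics"].tolist(),c["dist"],c.get("pose",c.get("mount")))
E
```

```text
pics
{'clock': 0.0, 'joint_pos': array([ 1.30401890e+00,  2.41420266e-01,  3.75158386e-03,  1.33518599e+00,
       -9.80197646e-06,  1.57080185e+00]), 'joint_vel': array([-0.00043157,  0.00021775,  0.00115124,  0.00039615,  0.00032247,
        0.00083751]), 'tau': array([ 4.22536814e-04, -3.72319007e+01,  2.52406722e+01,  1.70749583e-02,
        1.54931090e-04,  1.09721704e-06]), 'eef_pos': array([0.13165753, 0.48173609, 0.23841973]), 'tool_rot': array([ 1.32996172e-01,  9.91116017e-01, -1.02068305e-03, -1.32013083e-04]), 'ft_force': array([ 0.1731854 , -0.21170498,  0.51719683]), 'ft_torque': array([0.03845639, 0.02352798, 0.00367348]), 'grip_width': 0.08533509622955253}
scene [[441.684720999944, 0.0, 316.41427654686703], [0.0, 441.684720999944, 194.04657009878005], [0.0, 0.0, 1.0]] [-0.03086108  0.          0.          0.          0.        ] [[-0.51216124  0.54465179 -0.66411241  1.33472981]
 [ 0.85881061  0.31428186 -0.40456304  0.4374436 ]
 [-0.0116275  -0.77754829 -0.62871572  0.84063296]
 [ 0.          0.          0.          1.        ]]
top [[373.9536809068778, 0.0, 325.32982759779117], [0.0, 373.9536809068778, 198.63331105895762], [0.0, 0.0, 1.0]] [-0.07507389  0.          0.          0.          0.        ] [[ 0.0195558  -0.9885463   0.14964552  0.40852592]
 [-0.99958792 -0.01618547  0.02370707 -0.04715578]
 [-0.02101345 -0.15004746 -0.98845546  1.15478711]
 [ 0.          0.          0.          1.        ]]
wrist [[298.77991650955545, 0.0, 322.1494738247414], [0.0, 298.77991650955545, 196.99236333749064], [0.0, 0.0, 1.0]] [-0.01035586  0.          0.          0.          0.        ] [[-7.57615238e-04 -9.45016820e-01 -3.27020849e-01  8.42886660e-02]
 [ 9.99999701e-01 -6.65677877e-04 -3.93058187e-04 -2.53908416e-04]
 [ 1.53756053e-04 -3.27021049e-01  9.45017042e-01 -1.36000727e-01]
 [ 0.00000000e+00  0.00000000e+00  0.00000000e+00  1.00000000e+00]]
```

View pics/scene0.png

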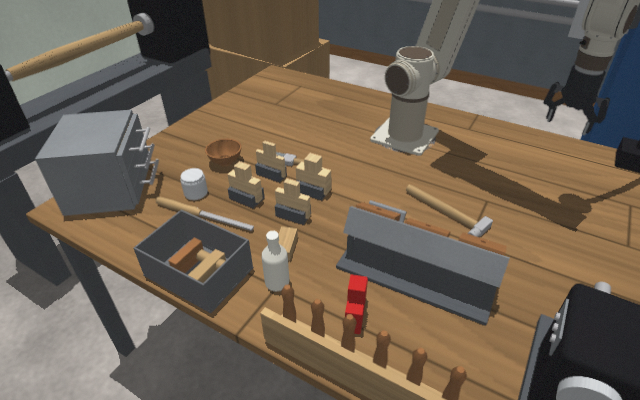

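View pics/top0.png

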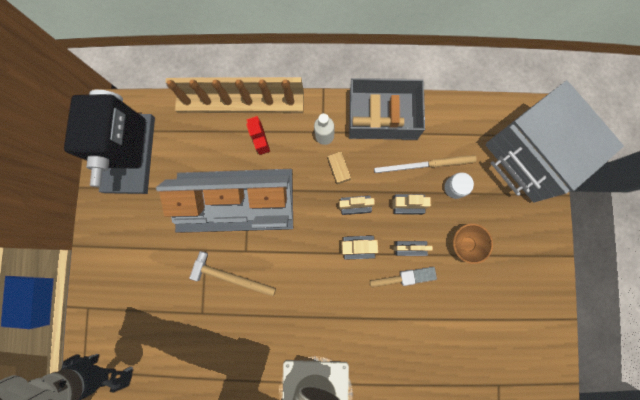

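View pics/wrist0.png

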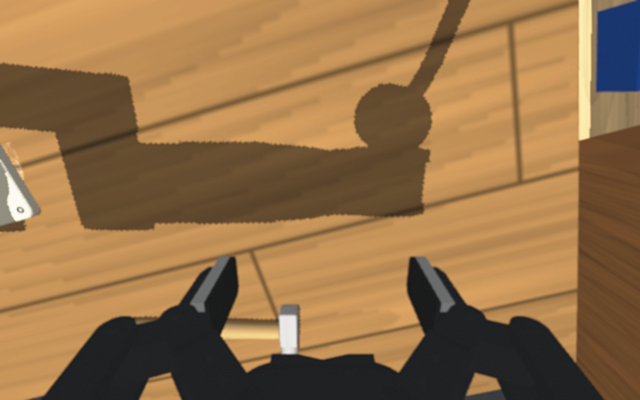

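```bash
cat > h.py <<'E'
import numpy as np,cv2
from scipy.spatial.transform import Rotation as R
def pts(c,T=None):
    K=c["intrinsics"];z=c["z_map"];h,w=z.shape
    u,v=np.meshgrid(np.arange(w),np.arange(h))
    n=cv2.undistortPoints(np.stack([u,v],-1).reshape(-1,1,2).astype(np.float64),K,c["dist"]).reshape(h,w,2)
    P=np.dstack([n*z[...,None],z])
    T=c["pose"] if T is None else T
    return P@T[:3,:3].T+T[:3,3]
def toolT(o):
    T=np.eye(4);T[:3,:3]=R.from_quat(o["tool_rot"]).as_matrix();T[:3,3]=o["eef_pos"];return T
E
python3 - <<'E'
from h import *
c=dict(np.load("top0.npz"));P=pts(c)
np.save("P0.npy",P)
a=c["color"][150:290,150:450,::-1];cv2.imwrite("pics/topz.png",cv2.resize(a,None,fx=2.6,fy=2.6,interpolation=cv2.INTER_CUBIC))
z=P[...,2]
m=(z>0.085)&(z<0.14);m[:190]=0;m[265:]=0;m[:,:330]=0;m[:,440:]=0
n,l,s,ce=cv2.connectedComponentsWithStats(m.astype(np.uint8))
for i in range(1,n):
    q=P[l==i];
    if len(q)<5: continue
    print(len(q),ce[i],q.mean(0).round(4),np.percentile(q,[3,97],axis=0).round(4).tolist(), cv2.minAreaRect((q[:,:2]*1000).astype(np.float32)))
# cradle profile down columns
for u in (180,222,250,267,285):
    print(u,[(v,*(P[v,u]*1000).astype(int)) for v in range(165,240,3)])
E
```

```text
170 [414.58823529 200.00588235] [ 0.5661 -0.2731  0.1149] [[0.555, -0.2929, 0.0896], [0.5798, -0.2566, 0.123]] ((567.484619140625, -274.65814208984375), (25.294376373291016, 37.79950714111328), 0.6724082231521606)
119 [357.12605042 200.87394958] [ 0.561  -0.1116  0.1153] [[0.5525, -0.1306, 0.0887], [0.5714, -0.0925, 0.1233]] ((562.4011840820312, -112.24642944335938), (18.526567459106445, 39.61956024169922), 4.756333351135254)
211 [360.38862559 246.33175355] [ 0.4343 -0.1213  0.1189] [[0.4161, -0.1419, 0.0972], [0.4516, -0.1025, 0.1237]] ((433.93310546875, -121.14784240722656), (35.611122131347656, 42.5018310546875), 1.0317797660827637)
68 [416.  247.5] [ 0.4336 -0.2744  0.1183] [[0.4293, -0.2959, 0.0929], [0.4379, -0.2572, 0.1246]] ((433.55682373046875, -276.5754699707031), (39.43830108642578, 8.855801582336426), 89.8655776977539)
180 [(165, np.int64(685), np.int64(451), np.int64(2)), (168, np.int64(676), np.int64(453), np.int64(-2)), (171, np.int64(665), np.int64(450), np.int64(2)), (174, np.int64(652), np.int64(444), np.int64(14)), (177, np.int64(644), np.int64(445), np.int64(8)), 
[... 5457 characters left out ...]
8, np.int64(566), np.int64(92), np.int64(110)), (201, np.int64(558), np.int64(92), np.int64(107)), (204, np.int64(549), np.int64(91), np.int64(108)), (207, np.int64(548), np.int64(99), np.int64(49)), (210, np.int64(539), np.int64(99), np.int64(47)), (213, np.int64(531), np.int64(99), np.int64(43)), (216, np.int64(521), np.int64(98), np.int64(49)), (219, np.int64(510), np.int64(95), np.int64(69)), (222, np.int64(500), np.int64(93), np.int64(84)), (225, np.int64(491), np.int64(92), np.int64(86)), (228, np.int64(488), np.int64(102), np.int64(12)), (231, np.int64(479), np.int64(103), np.int64(0)), (234, np.int64(470), np.int64(102), np.int64(3)), (237, np.int64(461), np.int64(102), np.int64(0))]
```

View pics/topz.png

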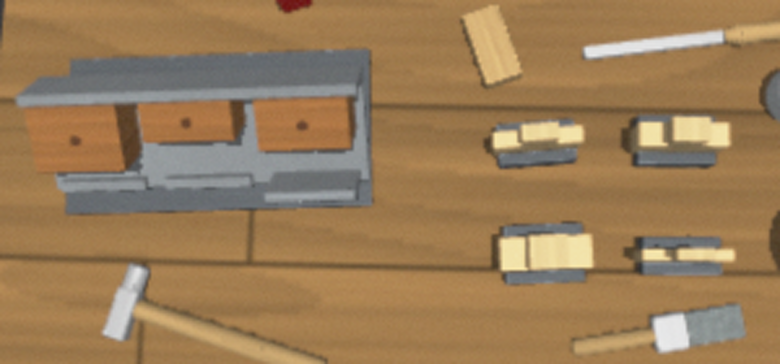

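```bash
cat >> h.py <<'E'
RD=np.array([[-1,0,0],[0,1,0],[0,0,-1.]])  # tool down, camera on robot side
def plan(o,p,Rt,n=None,maxs=0.95):
    T=toolT(o);q0=R.from_matrix(T[:3,:3]);q1=R.from_matrix(Rt)
    rv=(q1*q0.inv()).as_rotvec();d=np.asarray(p)-T[:3,3]
    N=int(np.ceil(max(np.abs(d).max()*1.2/0.05/maxs,np.degrees(np.linalg.norm(rv))/9.5,1))) if n is None else n
    p0=T[:3,3].copy();q=q0;rows=[]
    for i in range(1,N+1):
        pt=T[:3,3]+d*i/N; qt=R.from_rotvec(rv*i/N)*q0
        s=q.as_matrix().T@(pt-p0)/0.05; a=np.degrees((q.inv()*qt).as_rotvec())/10
        row=np.r_[s,a].round(2)+0.0
        rows.append(row.tolist())
        p0=p0+q.as_matrix()@row[:3]*0.05; q=q*R.from_rotvec(np.radians(row[3:]*10))
    print(N,"rows");
    for i in range(0,N,8): print(rows[i:i+8])
    print("end",p0.round(4),"err mm",((p0-p)*1000).round(2))
E
python3 - <<'E'
from h import *; from workcell import *
plan(get_obs(),[0.38,0.14,0.36],RD)
E
```

```text
9 rows
[[-0.73, -0.59, -0.27, 0.0, 0.0, -0.17], [-0.72, -0.61, -0.27, 0.0, 0.0, -0.17], [-0.69, -0.63, -0.27, 0.0, 0.0, -0.17], [-0.68, -0.65, -0.27, 0.0, 0.0, -0.17], [-0.66, -0.67, -0.26, 0.0, 0.0, -0.17], [-0.64, -0.69, -0.27, -0.01, 0.0, -0.17], [-0.61, -0.71, -0.27, 0.0, 0.0, -0.17], [-0.6, -0.72, -0.27, 0.0, 0.0, -0.17]]
[[-0.57, -0.74, -0.27, 0.0, 0.0, -0.17]]
end [0.3798 0.1402 0.3599] err mm [-0.16  0.23 -0.15]
```

>>> send_rows([
  [[-0.73,-0.59,-0.27,0,0,-0.17],[-0.72,-0.61,-0.27,0,0,-0.17],[-0.69,-0.63,-0.27,0,0,-0.17],[-0.68,-0.65,-0.27,0,0,-0.17],[-0.66,-0.67,-0.26,0,0,-0.17],[-0.64,-0.69,-0.27,0,0,-0.17],[-0.61,-0.71,-0.27,0,0,-0.17],[-0.6,-0.72,-0.27,0,0,-0.17]],
])

```text
clock: 1.15
eef_pos: [0.353, 0.177, 0.3471]
tool_rot: [0.014, 1.0, 0.0, -0.0]
ft_force: [1.5, 0.6, -0.7]
grip_width: 0.0853
```

>>> send_rows([
  [[-0.57,-0.74,-0.27,0,0,-0.17],[0,0,0,0,0,0],[0,0,0,0,0,0]],
])

```text
clock: 1.52
eef_pos: [0.3796, 0.1406, 0.3599]
tool_rot: [0.0, 1.0, 0.0, -0.001]
ft_force: [-0.1, 1.3, 1.1]
grip_width: 0.0857
```

```bash
cat > snap.py <<'E'
from h import *; from workcell import *
import sys
n=sys.argv[1]
o=get_obs(); c=camera("wrist"); T=toolT(o)@c["mount"]
np.savez(n+".npz",pose=T,**c); cv2.imwrite(f"pics/{n}.png",c["color"][:,:,::-1])
print(o["clock"],o["eef_pos"].round(4),o["tool_rot"].round(4),o["ft_force"].round(1),o["grip_width"])
E
python3 snap.py w1
```

```text
1.525 [0.3796 0.1406 0.3599] [ 3.e-04  1.e+00  0.e+00 -6.e-04] [-0.1  1.3  1.1] 0.08572830948543357
```

View pics/w1.png

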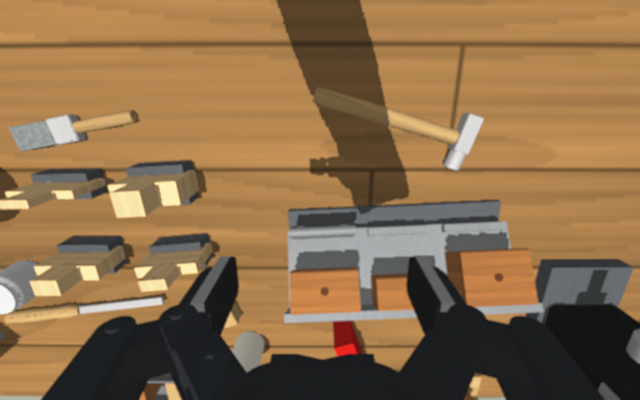

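Run:
```python
from h import *
c=dict(np.load("w1.npz"));P=pts(c,c["pose"])
cv2.imwrite("pics/w1z.png",cv2.resize(c["color"][190:330,275:545,::-1],None,fx=2.9,fy=2.9,interpolation=cv2.INTER_CUBIC))
for u in (300,325,350):
    print(u,[(v,*(P[v,u]*1000).round().astype(int).tolist()) for v in range(200,325,3)])
```

```text
300 [(200, 471, 101, 2), (203, 477, 101, 2), (206, 482, 101, 2), (209, 485, 101, 9), (212, 490, 101, 13), (215, 495, 101, 12), (218, 501, 101, 11), (221, 506, 101, 13), (224, 511, 101, 15), (227, 485, 107, 84), (230, 487, 107, 90), (233, 492, 107, 90), (236, 499, 106, 86), (239, 527, 103, 43), (242, 531, 103, 44), (245, 536, 103, 46), (248, 540, 103, 50), (251, 544, 103, 52), (254, 549, 103, 53), (257, 553, 103, 56), (260, 556, 103, 60), (263, 561, 103, 62), (266, 564, 103, 66), (269, 557, 105, 87), (272, 540, 108, 120), (275, 543, 108, 124), (278, 547, 108, 125), (281, 550, 108, 128), (284, 555, 108, 128), (287, 558, 108, 132), (290, 561, 108, 134), (293, 565, 108, 136), (296, 567, 108, 141), (299, 572, 108, 140), (302, 576, 108, 142), (305, 579, 108, 145), (308, 583, 108, 146), (311, 587, 108, 148), (314, 594, 108, 145), (317, 598, 108, 147), (320, 601, 108, 150), (323, 740, 94, 1)]
325 [(200, 472, 145, 0), (203, 477, 145, 1), (206, 483, 145, 1), (209, 485, 145, 11), (212, 490, 145, 12), (215, 495, 145, 13), (218, 501, 145, 13), (221, 507, 145, 13), (224, 513, 145, 12), (227, 484, 
[... 899 characters left out ...]
, 182, 88), (230, 488, 182, 89), (233, 492, 182, 90), (236, 522, 187, 41), (239, 526, 187, 44), (242, 530, 187, 46), (245, 535, 187, 49), (248, 539, 187, 51), (251, 543, 186, 55), (254, 547, 186, 56), (257, 552, 186, 58), (260, 557, 186, 60), (263, 560, 186, 65), (266, 564, 186, 67), (269, 536, 181, 119), (272, 538, 180, 124), (275, 543, 180, 125), (278, 546, 180, 127), (281, 551, 180, 128), (284, 553, 180, 132), (287, 558, 180, 132), (290, 561, 180, 135), (293, 564, 180, 138), (296, 568, 180, 139), (299, 571, 180, 141), (302, 575, 180, 144), (305, 578, 179, 146), (308, 583, 179, 147), (311, 585, 179, 150), (314, 594, 180, 145), (317, 597, 180, 148), (320, 721, 195, 14), (323, 721, 194, 23)]
```

View pics/w1z.png

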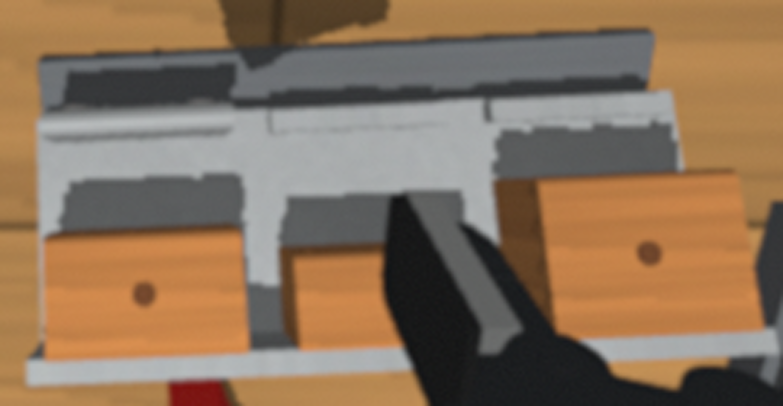

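```bash
cat > slot.py <<'E'
from h import *
c=dict(np.load("w1.npz"));P=pts(c,c["pose"])
def roi(v0,v1,u0,u1): return P[v0:v1,u0:u1].reshape(-1,3)
# floor plane in working bay
F=roi(240,266,296,352); F=F[(F[:,2]>.035)&(F[:,2]<.075)]
def plane(Q):
    for _ in range(4):
        m=Q.mean(0);n=np.linalg.svd(Q-m)[2][2];n*=np.sign(n[2]);r=(Q-m)@n;Q=Q[np.abs(r)<max(2.5*r.std(),5e-4)]
    return m,n,r.std()
mf,nf,s=plane(F);print("floor",mf,nf,s,"tilt",np.degrees(np.arccos(nf[2])),"yaw",np.degrees(np.arctan2(nf[1],nf[0])))
B=roi(276,309,300,350);mb,nb,s=plane(B);print("blanktop",mb,nb,s,"height over floor",(mb-mf)@nf)
W=roi(314,322,300,345);W=W[(W[:,2]>.14)];print("wall",plane(W))
# fence: per column highest
L=roi(225,238,292,356);L=L[(L[:,2]>.08)]
# cylinder axis: fit horizontal line with radius 7 mm
from scipy.optimize import least_squares
def f(p):
    x0,k,z0=p; d=np.hypot((L[:,0]-x0-k*(L[:,1]-.14))/np.hypot(1,k),L[:,2]-z0); return d-.007
r=least_squares(f,[.487,0,.082],loss="soft_l1",f_scale=.001);print("fence axis",r.x,"yaw",np.degrees(-np.arctan(r.x[1])),np.sqrt(2*r.cost/len(L)))
print("fence y range",L[:,1].min(),L[:,1].max(),len(L))
E
python3 slot.py
python3 - <<'E'
from h import *
c=dict(np.load("w1.npz"));P=pts(c,c["pose"])
for v in (229,231,233): 
    print(v,[(u,*(P[v,u]*1000).round().astype(int).tolist()) for u in list(range(284,296))+list(range(350,364))])
for v in (285,295,305):
    print(v,[(u,*(P[v,u]*1000).round().astype(int).tolist()) for u in list(range(284,296))+list(range(350,366))])
E
```

```text
floor [0.54589694 0.14230071 0.05401879] [-0.49868931 -0.02591298  0.86639338] 0.0009010537359566225 tilt 29.957806027059164 yaw -177.02546175614964
blanktop [0.5634666  0.14333826 0.13574953] [-0.50105035 -0.02455696  0.86506965] 0.0007847648202558787 height over floor 0.06202228150679866
wall (array([0.59714402, 0.13836102, 0.14842824]), array([0.7534828 , 0.01684898, 0.65725169]), np.float64(0.002839806395391833))
fence axis [ 0.49117111 -0.04952502  0.08360294] yaw 2.8352579347064397 0.002181869475582706
fence y range 0.09440303182324161 0.18956160612034595 618
229 [(284, 527, 71, 2), (285, 527, 72, 2), (286, 527, 74, 2), (287, 527, 76, 1), (288, 527, 78, 2), (289, 487, 90, 86), (290, 487, 92, 87), (291, 487, 93, 88), (292, 488, 95, 86), (293, 487, 96, 88), (294, 486, 98, 89), (295, 488, 99, 86), (350, 486, 182, 90), (351, 486, 183, 91), (352, 485, 184, 91), (353, 486, 186, 90), (354, 486, 188, 89), (355, 486, 189, 90), (356, 512, 197, 35), (357, 511, 199, 36), (358, 511, 201, 36), (359, 512, 202, 35), (360, 510, 204, 38), (361, 512, 206, 35), (362, 511, 207, 36), (363, 512, 209,
[... 2161 characters left out ...]
61, 604, 203, 89), (362, 605, 205, 88), (363, 605, 206, 88), (364, 604, 208, 89), (365, 604, 209, 90)]
305 [(284, 695, 63, 1), (285, 694, 65, 2), (286, 695, 67, 0), (287, 694, 69, 2), (288, 695, 71, 1), (289, 695, 73, 1), (290, 619, 88, 95), (291, 580, 95, 144), (292, 580, 97, 144), (293, 580, 98, 143), (294, 579, 100, 145), (295, 580, 101, 143), (350, 578, 179, 146), (351, 579, 181, 145), (352, 578, 182, 146), (353, 579, 184, 145), (354, 579, 185, 145), (355, 578, 186, 146), (356, 578, 188, 146), (357, 578, 189, 146), (358, 578, 191, 146), (359, 578, 192, 146), (360, 577, 193, 147), (361, 610, 201, 106), (362, 611, 203, 106), (363, 611, 205, 105), (364, 611, 206, 105), (365, 610, 207, 106)]
```

```bash
cat > sf.py <<'E'
from h import *
YAW=2.9
def slotT(o=(.5215,.1413,.040),yaw=YAW):
    T=np.eye(4);T[:3,:3]=(R.from_euler('z',yaw,degrees=True)*R.from_euler('y',-30,degrees=True)).as_matrix();T[:3,3]=o;return T
def toslot(P,T): return (P-T[:3,3])@T[:3,:3]
E
python3 - <<'E'
from sf import *
for nm in ("w1.npz","top0.npz"):
    c=dict(np.load(nm));P=pts(c,c["pose"]);S=toslot(P,slotT())*1000
    m=(abs(S[...,1])<42)&(S[...,0]>-30)&(S[...,0]<130)&(S[...,2]>-10)&(S[...,2]<90)
    q=S[m];print(nm,len(q))
    fl=q[(q[:,0]>10)&(q[:,0]<45)&(abs(q[:,2])<6)];print("floor z",fl[:,2].mean())
    bt=q[(q[:,0]>60)&(q[:,0]<100)&(q[:,2]>55)];print("blank top z",bt[:,2].mean())
    bf=q[(q[:,2]>8)&(q[:,2]<50)&(q[:,0]>30)&(q[:,0]<70)];print("blank front x",bf[:,0].mean() if len(bf) else None,bf[:,0].std() if len(bf) else 0,len(bf))
    fi=q[(q[:,2]>12)&(q[:,2]<50)&(abs(q[:,0])<15)];print("fence inner x",np.median(fi[:,0]) if len(fi) else None,len(fi))
    ft=q[(q[:,2]>50)&(q[:,0]<8)]
    for lo in range(-20,8,2):
        k=ft[(ft[:,0]>=lo)&(ft[:,0]<lo+2)]
        if len(k)>3: print(lo+1,np.median(k[:,2]).round(1),len(k),end=' | ')
    print()
    bb=q[(q[:,2]>40)&(q[:,0]>44)]
    for lo in range(44,60,2):
        k=bb[(bb[:,0]>=lo)&(bb[:,0]<lo+2)]
        if len(k)>3: print(lo+1,np.median(k[:,2]).round(1),len(k),end=' | ')
    print()
    for lo in range(100,126,2):
        k=bb[(bb[:,0]>=lo)&(bb[:,0]<lo+2)]
        if len(k)>3: print(lo+1,np.median(k[:,2]).round(1),len(k),end=' | ')
    print()
E
```

```text
w1.npz 5271
floor z -0.05744817543904414
blank top z 61.91368378267807
blank front x 52.43254816232147 0.06306021408124952 62
fence inner x 2.338659448213123 89
-11 55.9 49 | -9 58.2 63 | -7 59.4 75 | -5 60.1 76 | -3 59.8 73 | -1 58.8 80 | 1 56.9 82 | 3 53.9 28 | 
53 59.0 98 | 55 61.3 81 | 57 61.7 85 | 59 61.8 82 | 
101 61.8 84 | 103 62.0 88 | 105 61.9 83 | 107 62.0 97 | 109 61.9 80 | 111 62.0 93 | 113 61.5 29 | 115 54.8 80 | 117 54.7 86 | 119 55.0 86 | 121 54.7 86 | 123 55.0 88 | 125 54.8 32 | 
top0.npz 1507
floor z -1.142710159857036
blank top z 60.84336919528653
blank front x None 0 0
fence inner x 2.6326710992382085 155
-9 56.9 13 | -7 58.9 10 | -5 58.9 19 | -3 58.7 21 | -1 58.2 22 | 1 56.3 29 | 3 53.5 24 | 
53 58.1 6 | 55 59.8 10 | 57 60.8 18 | 59 61.1 23 | 
101 61.2 24 | 103 60.2 18 | 105 60.7 21 | 107 60.5 16 | 109 60.9 27 | 111 60.4 18 | 113 57.0 45 | 115 54.0 19 | 117 53.6 26 | 119 53.4 19 | 121 53.5 20 | 123 53.7 20 | 125 49.6 53 |
```

```bash
sed -i 's/(.5215,.1413,.040)/(.5236,.1414,.0412)/' sf.py
python3 - <<'E'
from h import *; from workcell import *
plan(get_obs(),[0.36,-0.20,0.32],RD)
E
```

```text
9 rows
[[0.04, -0.76, 0.09, 0.0, 0.0, 0.0], [0.05, -0.76, 0.09, 0.0, 0.0, 0.0], [0.04, -0.75, 0.09, 0.0, 0.0, 0.0], [0.04, -0.76, 0.08, 0.0, 0.0, 0.0], [0.05, -0.76, 0.09, 0.0, 0.0, 0.0], [0.04, -0.76, 0.09, 0.0, 0.0, 0.0], [0.04, -0.75, 0.09, 0.0, -0.01, 0.0], [0.05, -0.76, 0.09, 0.0, 0.0, 0.0]]
[[0.04, -0.76, 0.09, 0.0, 0.0, 0.0]]
end [ 0.36   -0.2001  0.3198] err mm [ 0.01 -0.05 -0.17]
```

>>> send_rows([
  [[0.05,-0.85,0.1,0,0,0],[0.05,-0.85,0.1,0,0,0],[0.05,-0.85,0.1,0,0,0],[0.05,-0.85,0.1,0,0,0],[0.05,-0.85,0.1,0,0,0],[0.05,-0.85,0.1,0,0,0],[0.05,-0.85,0.1,0,0,0],[0.05,-0.85,0.1,0,0,0]],
])

```text
clock: 2.58
eef_pos: [0.36, -0.1992, 0.3198]
tool_rot: [-0.002, 1.0, 0.0, -0.0]
ft_force: [0.5, 0.6, 0.5]
grip_width: 0.0851
```

>>> send_rows([
  [[0,0,0,0,0,0],[0,0,0,0,0,0]],
])

```text
clock: 2.82
eef_pos: [0.36, -0.1982, 0.32]
tool_rot: [-0.001, 1.0, 0.0, -0.0]
ft_force: [-0.6, 1.0, -0.5]
grip_width: 0.0853
```

```bash
python3 snap.py w2
```

```text
2.825 [ 0.36   -0.1982  0.32  ] [-9.e-04  1.e+00  5.e-04 -4.e-04] [-0.6  1.  -0.5] 0.08530633940006285
```

View pics/w2.png

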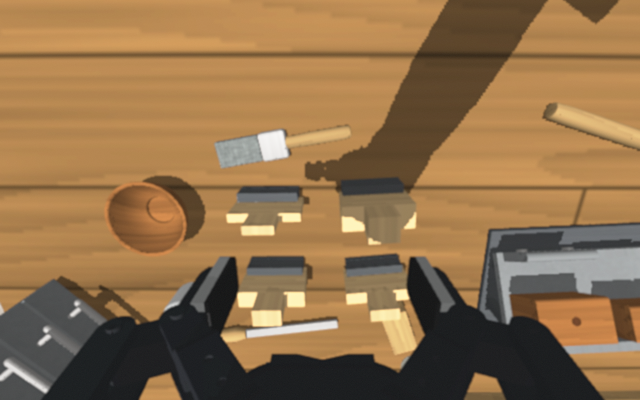

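```bash
cat > pk.py <<'E'
from h import *
import sys
c=dict(np.load(sys.argv[1]));P=pts(c,c["pose"]);z=P[...,2]
for nm,(lo,hi) in dict(tab=(.116,.126),shoulder=(.0765,.0835)).items():
    m=(z>lo)&(z<hi)&(P[...,0]>.39)&(P[...,0]<.61)&(P[...,1]<-.05)&(P[...,1]>-.34)
    n,l,s,ce=cv2.connectedComponentsWithStats(m.astype(np.uint8))
    for i in range(1,n):
        q=P[l==i]
        if len(q)<25: continue
        r=cv2.minAreaRect((q[:,:2]*1000).astype(np.float32))
        print(nm,len(q),ce[i].round(),"zmed",np.median(q[:,2]).round(4),"ext",(np.percentile(q,[1,99],axis=0)[:,:2]*1000).round(1).tolist(),"rect",np.round(r[0],1),np.round(r[1],1),round(r[2],1))
E
python3 pk.py w2.npz
```

```text
tab 938 [384. 229.] zmed 0.1211 ext [[415.2, -141.6], [451.9, -101.8]] rect [ 433.7 -121.5] [36.7 40.2] 2.5
tab 350 [257. 229.] zmed 0.121 ext [[427.4, -297.6], [440.2, -257.9]] rect [ 433.9 -278. ] [13.3 40.3] 0.8
tab 532 [267. 316.] zmed 0.1212 ext [[553.9, -294.7], [580.8, -255.1]] rect [ 567.6 -275. ] [28.7 40. ] 0.1
tab 376 [384. 313.] zmed 0.1211 ext [[551.6, -131.5], [571.9, -93.7]] rect [ 562.  -112.3] [19.4 38.5] 5.0
shoulder 1058 [376. 215.] zmed 0.0811 ext [[413.6, -171.3], [453.2, -72.0]] rect [ 433.5 -121.3] [ 36.6 100.1] 3.2
shoulder 448 [264. 216.] zmed 0.081 ext [[427.0, -327.4], [440.0, -228.4]] rect [ 433.5 -278.3] [ 12.6 100.4] 1.1
shoulder 462 [374. 295.] zmed 0.081 ext [[549.4, -160.7], [574.6, -71.9]] rect [ 562.1 -115.5] [20.  91.9] 6.0
shoulder 682 [272. 297.] zmed 0.081 ext [[553.9, -324.3], [580.5, -225.4]] rect [ 567.6 -275.2] [ 27.6 100.2] 0.7
```

Run:
```python
from h import *; from workcell import *
o=get_obs()
Rt=R.from_euler('z',1,degrees=True).as_matrix()@RD
plan(o,[0.4338,-0.278,0.145],Rt)
```

```text
5 rows
[[-0.29, -0.32, 0.7, 0.0, 0.0, -0.02], [-0.3, -0.32, 0.7, 0.0, 0.0, -0.01], [-0.29, -0.33, 0.7, 0.0, 0.0, -0.02], [-0.29, -0.32, 0.7, 0.0, 0.0, -0.02], [-0.29, -0.32, 0.7, 0.0, 0.0, -0.02]]
end [ 0.4338 -0.2778  0.1451] err mm [-0.04  0.22  0.13]
```

>>> send_rows([
  [[-0.29,-0.32,0.7,0,0,-0.02],[-0.3,-0.32,0.7,0,0,-0.01],[-0.29,-0.33,0.7,0,0,-0.02],[-0.29,-0.32,0.7,0,0,-0.02],[-0.29,-0.32,0.7,0,0,-0.02],[0,0,0,0,0,0],[0,0,0,0,0,0]],
])

```text
clock: 3.75
eef_pos: [0.4339, -0.2783, 0.1463]
tool_rot: [-0.009, 1.0, -0.0, 0.0]
ft_force: [0.6, -0.5, 0.7]
grip_width: 0.0854
```

```bash
python3 snap.py w3; python3 pk.py w3.npz
```

```text
3.75 [ 0.4339 -0.2783  0.1463] [-8.9e-03  1.0e+00 -0.0e+00  2.0e-04] [ 0.6 -0.5  0.7] 0.08543237108683585
tab 4062 [577. 244.] zmed 0.1213 ext [[415.7, -142.8], [452.6, -101.7]] rect [ 434.6 -121.7] [37.8 43.3] 3.2
tab 1439 [323. 241.] zmed 0.1212 ext [[427.8, -297.8], [440.3, -258.5]] rect [ 434.  -278.1] [13.5 40. ] 1.0
shoulder 2731 [506. 216.] zmed 0.0812 ext [[414.5, -172.6], [453.9, -73.8]] rect [ 434.7 -122. ] [ 37.7 101.7] 3.0
shoulder 1599 [323. 215.] zmed 0.0812 ext [[427.5, -327.6], [440.9, -228.6]] rect [ 434.2 -278.1] [ 13.3 100.3] 0.8
shoulder 76 [564. 343.] zmed 0.0807 ext [[548.0, -70.4], [556.2, -62.5]] rect [550.8 -65.5] [11.5  5.9] 43.2
shoulder 1195 [323. 348.] zmed 0.081 ext [[554.0, -324.9], [571.9, -226.4]] rect [ 563.9 -275.6] [20.8 99.6] 0.1
```

View pics/w3.png

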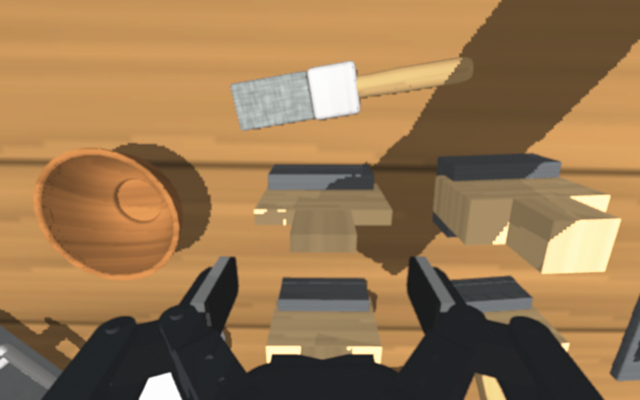

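The tab of packer_a sits centred between the fingers at (323,240), and both wrist views place it at (0.434, -0.278). Going down and gripping.

>>> send_rows([
  [[0,0,0.5,0,0,0],[0,0,0.5,0,0,0],[0,0,0,0,0,0]],
])

```text
clock: 4.18
eef_pos: [0.4327, -0.2785, 0.0955]
tool_rot: [-0.008, 1.0, 0.0, -0.001]
ft_force: [0.0, 0.3, -0.2]
grip_width: 0.0857
```

>>> send_rows([
  [[0,0,0,0,0,0],[0,0,0,0,0,0],[0,0,0,0,0,0],[0,0,0,0,0,0]],
], grip=1)

```text
clock: 4.68
eef_pos: [0.4343, -0.2799, 0.0967]
tool_rot: [-0.008, 1.0, -0.001, 0.001]
ft_force: [0.1, 1.2, 5.8]
grip_width: 0.0389
```

>>> send_rows([
  [[0,0,-0.3,0,0,0],[0,0,-0.6,0,0,0],[0,0,-0.9,0,0,0],[0,0,-0.9,0,0,0],[0,0,-0.8,0,0,0],[0,0,0,0,0,0]],
])

```text
clock: 5.42
eef_pos: [0.435, -0.2807, 0.2747]
tool_rot: [-0.008, 1.0, -0.002, 0.003]
ft_force: [-0.3, -0.2, -1.3]
grip_width: 0.0394
```

```bash
cat > pl.py <<'E'
from sf import *; from workcell import *
import sys
a=[float(x) for x in sys.argv[1:4]];n=int(sys.argv[4]) if len(sys.argv)>4 else None
T=slotT();p=T[:3,:3]@np.array(a)/1000+T[:3,3]
o=get_obs();t=toolT(o);print("now slot",(toslot(t[:3,3],T)*1000).round(1),"rot err deg",np.degrees((R.from_matrix(T[:3,:3]@RD).inv()*R.from_matrix(t[:3,:3])).as_rotvec()).round(2),"width",o["grip_width"],"F",o["ft_force"].round(1))
print("to",p.round(4));plan(o,p,T[:3,:3]@RD,n)
E
python3 pl.py 12 0 190
```

```text
now slot [  21.7 -417.   257.2] rot err deg [ 0.79 29.62  1.88] width 0.03940247460036476 F [-0.3 -0.2 -1.3]
to [0.4391 0.1371 0.2117]
11 rows
[[-0.02, 0.76, 0.11, -0.01, -0.27, -0.02], [-0.01, 0.76, 0.11, 0.0, -0.27, -0.01], [-0.02, 0.76, 0.12, -0.01, -0.27, -0.02], [-0.01, 0.76, 0.11, -0.01, -0.27, -0.02], [0.0, 0.76, 0.12, -0.01, -0.27, -0.02], [-0.01, 0.76, 0.12, 0.0, -0.27, -0.01], [0.01, 0.76, 0.12, -0.01, -0.26, -0.02], [0.0, 0.75, 0.12, -0.01, -0.27, -0.02]]
[[0.01, 0.76, 0.12, 0.0, -0.27, -0.01], [0.01, 0.76, 0.12, -0.01, -0.27, -0.02], [0.01, 0.76, 0.12, -0.01, -0.27, -0.02]]
end [0.4391 0.1371 0.212 ] err mm [-0.04  0.01  0.21]
```

>>> send_rows([
  [[-0.02,0.76,0.0,0,-0.27,-0.02],[-0.01,0.76,0.0,0,-0.27,-0.01],[-0.02,0.76,0.1,-0.01,-0.27,-0.02],[-0.01,0.76,0.1,-0.01,-0.27,-0.02],[0,0.76,0.12,-0.01,-0.27,-0.02],[-0.01,0.76,0.12,0,-0.27,-0.01],[0.01,0.76,0.12,-0.01,-0.26,-0.02],[0,0.75,0.12,-0.01,-0.27,-0.02]],
])

```text
clock: 6.42
eef_pos: [0.4343, 0.0252, 0.2365]
tool_rot: [-0.02, 0.982, 0.006, 0.186]
ft_force: [-0.1, 0.9, -0.9]
grip_width: 0.039
```

>>> send_rows([
  [[0.01,0.76,0.12,0,-0.27,-0.01],[0.01,0.76,0.12,-0.01,-0.27,-0.02],[0.01,0.76,0.12,-0.01,-0.27,-0.02],[0,0,0,0,0,0],[0,0,0,0,0,0]],
])

```text
clock: 7.05
eef_pos: [0.4359, 0.138, 0.2204]
tool_rot: [-0.025, 0.967, 0.007, 0.254]
ft_force: [0.9, -0.5, -1.0]
grip_width: 0.0393
```

```bash
python3 snap.py w4;python3 pl.py 10 0 100
```

```text
7.05 [0.4359 0.138  0.2204] [-0.0246  0.9668  0.0075  0.2543] [ 0.9 -0.5 -1. ] 0.039347590562514016
now slot [ 14.2   0.7 199.2] rot err deg [-0.11  0.47  0.09] width 0.03898319817780945 F [-0.4 -0.3 -1.3]
to [0.4823 0.1393 0.1328]
3 rows
[[0.02, -0.01, 0.66, 0.0, -0.02, 0.0], [0.03, 0.0, 0.66, 0.01, -0.01, -0.01], [0.02, -0.01, 0.66, 0.0, -0.02, 0.0]]
end [0.4824 0.1391 0.1331] err mm [ 0.05 -0.22  0.3 ]
```

View pics/w4.png

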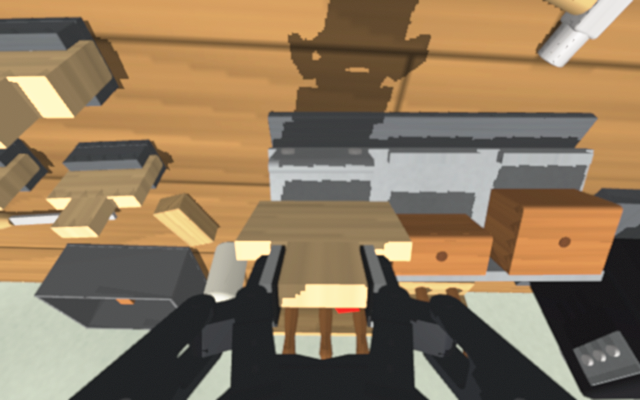

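```bash
cat > hand.py <<'E'
from sf import *
import sys
c=dict(np.load(sys.argv[1]));Tw=c["pose"]@np.linalg.inv(c["mount"])
# points in tool frame -> slot-like axes: X=-tool x, Y=tool y, Z=-tool z
P=pts(c,c["mount"])*1000;P=np.dstack([-P[...,0],P[...,1],-P[...,2]])
col=c["color"].astype(int);wood=(col[...,0]-col[...,2]>25)&(col[...,0]>60)
m=wood&(abs(P[...,0])<35)&(abs(P[...,1])<58)&(P[...,2]>-100)&(P[...,2]<45)
Q=P[m];print(len(Q))
ff=Q[(Q[:,2]<-24)&(Q[:,0]<0)]
tp=Q[(Q[:,2]>18)&(abs(Q[:,1])<15)]
print("tab top z",np.median(tp[:,2][tp[:,2]>20]) if len(tp) else None,"x range",np.percentile(tp[:,0],[2,98]))
sh=Q[(abs(Q[:,1])>24)&(Q[:,2]>-30)];print("shoulder z",np.median(sh[:,2]),"x rng",np.percentile(sh[:,0],[2,98]))
print("y ext",np.percentile(ff[:,1],[0.5,99.5]),"bottom z",np.percentile(ff[:,2],1))
n=np.linalg.lstsq(np.c_[ff[:,1:],np.ones(len(ff))],ff[:,0],rcond=None)[0]
r=ff[:,0]-np.c_[ff[:,1:],np.ones(len(ff))]@n;k=abs(r)<2
n=np.linalg.lstsq(np.c_[ff[k][:,1:],np.ones(k.sum())],ff[k,0],rcond=None)[0]
print("front face: x at (y0,z0)",n[2],"yaw deg",np.degrees(-n[0]),"dx/dz deg",np.degrees(n[1]), "x at bottom(-85)",n[2]-85*n[1],k.sum())
E
python3 hand.py w4.npz
```

```text
13166
tab top z 24.597002516797875 x range [-5.64218324  6.76838636]
shoulder z -15.815024104391645 x rng [-11.0014142    5.78823769]
y ext [-49.17070499  49.78768224] bottom z -80.76309512941079
front face: x at (y0,z0) -5.219954481931426 yaw deg -0.03826293168449798 dx/dz deg 0.26299939964636687 x at bottom(-85) -5.610121945572215 4928
```

>>> send_rows([
  [[0.03,-0.01,0.66,0,-0.02,0],[0.03,0,0.66,0,-0.02,0],[0.03,0,0.66,0,-0.01,0],[0,0,0,0,0,0],[0,0,0,0,0,0]],
])

```text
clock: 7.72
eef_pos: [0.4823, 0.1397, 0.1338]
tool_rot: [-0.023, 0.965, 0.008, 0.26]
ft_force: [-0.1, -0.0, -0.5]
grip_width: 0.0392
```

```bash
python3 pl.py 9 0 87 2
```

```text
now slot [ 10.5   0.4 100.8] rot err deg [-0.12 -0.12  0.16] width 0.039157395270689885 F [-0.1 -0.  -0.5]
to [0.4879 0.1396 0.121 ]
2 rows
[[0.02, 0.0, 0.14, 0.01, 0.01, -0.01], [0.01, -0.01, 0.14, 0.0, 0.0, -0.01]]
end [0.488  0.1395 0.1209] err mm [ 0.1  -0.11 -0.14]
```

>>> send_rows([
  [[0.03,0,0.14,0,0,0],[0.03,0,0.14,0,0,0],[0.03,0,0,0,0,0],[0,0,0,0,0,0]],
])

```text
clock: 8.22
eef_pos: [0.4852, 0.1409, 0.119]
tool_rot: [-0.024, 0.965, 0.008, 0.26]
ft_force: [0.9, 0.7, -0.5]
grip_width: 0.0387
```

```bash
python3 pl.py 5.5 0 86 2
```

```text
now slot [ 5.7  1.4 86.6] rot err deg [-0.17 -0.15  0.06] width 0.038674710260952275 F [ 0.9  0.7 -0.5]
to [0.4854 0.1395 0.1184]
2 rows
[[0.0, -0.01, 0.01, 0.01, 0.01, 0.0], [0.0, -0.02, 0.0, 0.01, 0.0, -0.01]]
end [0.4856 0.1394 0.1186] err mm [ 0.15 -0.06  0.16]
```

>>> send_rows([
  [[0.02,-0.02,0.03,0,0,0],[0,0,0,0,0,0],[0,0,0,0,0,0]],
])

```text
clock: 8.6
eef_pos: [0.4857, 0.1406, 0.1181]
tool_rot: [-0.025, 0.965, 0.009, 0.261]
ft_force: [-3.2, 0.9, 6.0]
grip_width: 0.039
```

```bash
python3 pl.py 5.5 0 86 2
```

```text
now slot [ 5.6  1.1 85.6] rot err deg [-0.27 -0.24  0.06] width 0.039038024822614883 F [-3.2  0.9  6. ]
to [0.4854 0.1395 0.1184]
2 rows
[[0.0, -0.01, 0.0, 0.01, 0.01, 0.0], [0.0, -0.01, -0.01, 0.02, 0.01, -0.01]]
end [0.4855 0.1395 0.1185] err mm [0.08 0.08 0.12]
```

>>> send_rows([
  [[0,0,0,0,0,0],[0,0,0,0,0,0],[0,0,0,0,0,0],[0,0,-0.4,0,0,0],[0,0,-0.8,0,0,0],[0,0,-0.9,0,0,0],[0,0,0,0,0,0],[0,0,0,0,0,0]],
], grip=0)

```text
clock: 9.6
eef_pos: [0.4322, 0.1367, 0.2075]
tool_rot: [-0.024, 0.965, 0.008, 0.26]
ft_force: [-0.4, -0.3, -0.6]
grip_width: 0.0856
```

```bash
python3 snap.py w5
python3 - <<'E'
from h import *; from workcell import *
c=dict(np.load("w5.npz"))
from sf import *
P=pts(c,c["pose"]);S=toslot(P,slotT())*1000
np.save("S5.npy",S)
def st(nm,m,k): 
    q=S[m];print(nm,len(q),np.median(q,axis=0).round(2) if len(q) else '',np.percentile(q[:,k],[2,98]).round(1) if len(q) else '')
w=(c["color"][...,0].astype(int)-c["color"][...,2]>25)
st("tabtop",w&(abs(S[...,1])<16)&(S[...,2]>104)&(S[...,2]<116)&(abs(S[...,0]-8)<20),0)
st("should",w&(abs(S[...,1])>24)&(abs(S[...,1])<50)&(S[...,2]>66)&(S[...,2]<75)&(abs(S[...,0]-8)<20),0)
st("shouldY",w&(abs(S[...,1])<60)&(S[...,2]>66)&(S[...,2]<75)&(abs(S[...,0]-8)<20),1)
st("face",w&(abs(S[...,1])<16)&(S[...,2]>74)&(S[...,2]<104)&(abs(S[...,0]-3)<8),0)
st("facelow",w&(abs(S[...,1])<45)&(S[...,2]>62)&(S[...,2]<69)&(abs(S[...,0]-3)<8),0)
st("faceup",w&(abs(S[...,1])<16)&(S[...,2]>98)&(S[...,2]<107)&(abs(S[...,0]-3)<8),0)
st("bfront",(abs(S[...,1])<42)&(S[...,2]>5)&(S[...,2]<50)&(abs(S[...,0]-50)<6),0)
st("floor",(abs(S[...,1])<42)&(S[...,0]>20)&(S[...,0]<45)&(abs(S[...,2])<6),2)
E
```

```text
9.6 [0.4322 0.1367 0.2075] [-0.0243  0.9654  0.0082  0.2596] [-0.4 -0.3 -0.6] 0.08560334762144077
tabtop 683 [  5.04  -0.35 109.52] [ 0.1 11.8]
should 753 [ 5.62 25.79 69.6 ] [ 0.1 12. ]
shouldY 1015 [ 4.42  1.54 69.63] [-46.3  51. ]
face 440 [ 0.33 -0.29 90.1 ] [-0.1  0.8]
facelow 301 [ 0.43 -3.01 66.95] [-0.2 10.3]
faceup 155 [  0.33  -0.34 102.7 ] [-0.2  0.8]
bfront 1034 [50.24 -1.35 34.47] [49.6 50.8]
floor 122 [ 41.14 -29.87  -0.28] [-1.6  1. ]
```

View pics/w5.png

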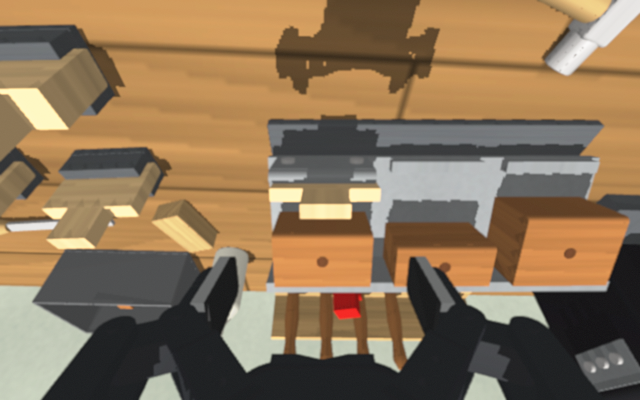

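Packer_a stands flush against the fence: slot x is 6.1 mm, the underside is at -0.4 mm and its face is vertical within 0.1 mm. Its tab is at (325,210) in the image. Next is packer_d.

Run:
```python
from h import *; from workcell import *
o=get_obs()
Rt=R.from_euler('z',3,degrees=True).as_matrix()@RD
plan(o,[0.434,-0.1217,0.155],Rt)
```

```text
7 rows
[[0.1, -0.74, 0.11, 0.0, 0.43, 0.0], [0.09, -0.73, 0.12, 0.0, 0.43, 0.0], [0.09, -0.74, 0.12, 0.01, 0.43, 0.0], [0.07, -0.74, 0.13, 0.0, 0.43, -0.01], [0.06, -0.74, 0.14, 0.0, 0.42, 0.0], [0.06, -0.73, 0.14, 0.0, 0.43, 0.0], [0.04, -0.74, 0.14, 0.0, 0.43, 0.0]]
end [ 0.434  -0.1216  0.1552] err mm [0.   0.05 0.22]
```

>>> send_rows([
  [[0.1,-0.74,0.11,0,0.43,0],[0.09,-0.73,0.12,0,0.43,0],[0.09,-0.74,0.12,0.01,0.43,0],[0.07,-0.74,0.13,0,0.43,-0.01],[0.06,-0.74,0.14,0,0.42,0],[0.06,-0.73,0.14,0,0.43,0],[0.04,-0.74,0.14,0,0.43,0],[0,0,0,0,0,0]],
])

```text
clock: 10.65
eef_pos: [0.4346, -0.1233, 0.1533]
tool_rot: [-0.024, 1.0, 0.001, -0.002]
ft_force: [-0.3, 0.4, 0.1]
grip_width: 0.0854
```

>>> send_rows([
  [[0,0,0,0,0,0],[0,0,0,0,0,0]],
])

```text
clock: 10.9
eef_pos: [0.4339, -0.1205, 0.1558]
tool_rot: [-0.027, 1.0, 0.001, 0.001]
ft_force: [-0.2, 0.6, 0.2]
grip_width: 0.0856
```

```bash
python3 snap.py w6; python3 pk.py w6.npz
```

```text
10.9 [ 0.4339 -0.1205  0.1558] [-2.670e-02  9.996e-01  8.000e-04  6.000e-04] [-0.2  0.6  0.2] 0.08555170472496372
tab 3462 [321. 233.] zmed 0.1212 ext [[415.5, -141.2], [452.1, -101.9]] rect [ 434.2 -121.5] [37.3 40.1] 3.1
shoulder 3385 [321. 208.] zmed 0.0812 ext [[413.9, -171.0], [453.7, -72.1]] rect [ 434.2 -121.5] [ 37.3 100.4] 3.3
shoulder 115 [ 91. 329.] zmed 0.081 ext [[554.3, -325.3], [565.7, -315.0]] rect [ 558.7 -322.6] [ 8.  16.4] 50.9
shoulder 1519 [324. 341.] zmed 0.0811 ext [[549.0, -160.9], [574.9, -63.3]] rect [ 562.  -111.7] [ 20.5 100.4] 5.3
```

>>> send_rows([
  [[0,-0.02,0.5,0,0,0],[0,0,0.5,0,0,0],[0,0,0.18,0,0,0],[0,0,0,0,0,0]],
])

```text
clock: 11.45
eef_pos: [0.4344, -0.1218, 0.0972]
tool_rot: [-0.027, 1.0, 0.001, 0.001]
ft_force: [0.8, 0.4, 0.3]
grip_width: 0.0853
```

>>> send_rows([
  [[0,0,0,0,0,0],[0,0,0,0,0,0],[0,0,0,0,0,0],[0,0,0,0,0,0]],
], grip=1)

```text
clock: 11.95
eef_pos: [0.4353, -0.1223, 0.0979]
tool_rot: [-0.026, 1.0, 0.0, 0.002]
ft_force: [0.1, 1.5, 6.3]
grip_width: 0.0393
```

>>> send_rows([
  [[0,0,-0.3,0,0,0],[0,0,-0.6,0,0,0],[0,0,-0.9,0,0,0],[0,0,-0.9,0,0,0],[0,0,-0.9,0,0,0],[0,0,0,0,0,0]],
])

```text
clock: 12.7
eef_pos: [0.4363, -0.1232, 0.2804]
tool_rot: [-0.026, 1.0, -0.001, 0.004]
ft_force: [0.7, -0.7, -2.2]
grip_width: 0.0391
```

```bash
python3 pl.py 32 0 205
```

```text
now slot [  32.4 -259.8  257.4] rot err deg [ 0.06 29.51 -0.1 ] width 0.03911127386178203 F [ 0.7 -0.7 -2.2]
to [0.4489 0.1376 0.2347]
7 rows
[[-0.07, 0.74, 0.13, 0.0, -0.42, 0.0], [-0.07, 0.74, 0.14, 0.0, -0.42, 0.0], [-0.05, 0.75, 0.13, 0.0, -0.42, 0.0], [-0.05, 0.74, 0.15, 0.0, -0.43, 0.01], [-0.03, 0.74, 0.14, 0.0, -0.42, 0.0], [-0.02, 0.74, 0.15, 0.0, -0.42, 0.0], [-0.01, 0.75, 0.15, -0.01, -0.42, 0.0]]
end [0.449  0.1378 0.2347] err mm [ 0.11  0.17 -0.  ]
```

>>> send_rows([
  [[-0.07,0.74,0,0,-0.42,0],[-0.07,0.74,0,0,-0.42,0],[-0.05,0.75,0.1,0,-0.42,0],[-0.05,0.74,0.1,0,-0.43,0.01],[-0.03,0.74,0.14,0,-0.42,0],[-0.02,0.74,0.15,0,-0.42,0],[-0.01,0.75,0.15,-0.01,-0.42,0],[0,0,0,0,0,0]],
])

```text
clock: 13.7
eef_pos: [0.4421, 0.1399, 0.2455]
tool_rot: [-0.027, 0.967, 0.008, 0.252]
ft_force: [-1.1, -0.2, -1.9]
grip_width: 0.0389
```

>>> send_rows([
  [[0,0,0,0,0,0],[0,0,0,0,0,0],[0,0,0,0,0,0]],
])

```text
clock: 14.08
eef_pos: [0.446, 0.1375, 0.2496]
tool_rot: [-0.023, 0.967, 0.008, 0.255]
ft_force: [-0.4, -0.3, -1.5]
grip_width: 0.0391
```

```bash
python3 snap.py w7; python3 hand.py w7.npz; python3 pl.py 32 0 200 2
```

```text
14.075 [0.446  0.1375 0.2496] [-0.0234  0.9665  0.0077  0.2554] [-0.4 -0.3 -1.5] 0.03907184952564015
18620
tab top z 23.391046738745217 x range [-18.37203152  16.84589403]
shoulder z -16.746929090074374 x rng [-18.66940855  15.09525929]
y ext [-49.37259215  49.64172854] bottom z -82.5926679105607
front face: x at (y0,z0) -18.239725355416418 yaw deg 0.03916533835373148 dx/dz deg 0.273677336017781 x at bottom(-85) -18.645733856552177 4502
now slot [3.690e+01 1.000e-01 2.193e+02] rot err deg [-0.12  0.39  0.15] width 0.039246635864050805 F [-0.4 -0.1 -2.5]
to [0.4514 0.1377 0.2304]
2 rows
[[0.05, 0.0, 0.19, 0.01, -0.02, -0.01], [0.05, 0.0, 0.2, 0.0, -0.02, 0.0]]
end [0.4513 0.1379 0.2301] err mm [-0.14  0.17 -0.26]
```

View pics/w7.png

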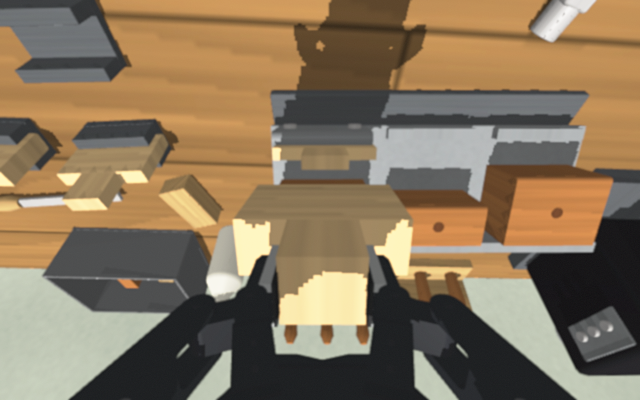

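>>> send_rows([
  [[0.05,0,0.15,0,-0.02,-0.01],[0.06,0,0.15,0,-0.02,0],[0,0,0,0,0,0],[0,0,0,0,0,0]],
])

```text
clock: 14.62
eef_pos: [0.4481, 0.1387, 0.2335]
tool_rot: [-0.025, 0.966, 0.008, 0.259]
ft_force: [-0.6, 0.1, -1.0]
grip_width: 0.0391
```

```bash
python3 snap.py w8; python3 hand.py w8.npz; python3 pl.py 31.6 0 190 2;python3 - <<'E'
from sf import *
c=dict(np.load("w8.npz"))
P=pts(c,c["pose"]);S=toslot(P,slotT())*1000
w=(c["color"][...,0].astype(int)-c["color"][...,2]>25)
def st(nm,m,k): 
    q=S[m];print(nm,len(q),np.median(q,axis=0).round(2) if len(q) else '',np.percentile(q[:,k],[2,98]).round(1) if len(q) else '')
st("A tabtop",w&(abs(S[...,1])<16)&(S[...,2]>106)&(S[...,2]<112)&(abs(S[...,0]-8)<14),0)
for a in(1,-1): st("A should",w&(abs(a*S[...,1]-36)<11)&(S[...,2]>66)&(S[...,2]<75)&(abs(S[...,0]-8)<20),0)
st("A face",w&(abs(S[...,1])<16)&(S[...,2]>74)&(S[...,2]<106)&(abs(S[...,0]-3)<8),0)
st("D face",w&(abs(S[...,1])<16)&(S[...,2]>120)&(S[...,2]<180)&(abs(S[...,0]-14)<8),0)
st("D facelow",w&(abs(S[...,1])<46)&(S[...,2]>116)&(S[...,2]<130)&(abs(S[...,0]-14)<8),0)
st("bfront",(abs(S[...,1])<45)&(S[...,2]>5)&(S[...,2]<50)&(abs(S[...,0]-50)<6),0)
E
```

```text
14.625 [0.4481 0.1387 0.2335] [-0.0253  0.9656  0.0078  0.2586] [-0.6  0.1 -1. ] 0.03907413250067554
19419
tab top z 23.36498489779322 x range [-18.40139612  16.909457  ]
shoulder z -16.735602973454057 x rng [-18.61442556  15.13253815]
y ext [-49.18682946  49.51498585] bottom z -96.3757425366911
front face: x at (y0,z0) -16.69288304180346 yaw deg 0.0630498772285817 dx/dz deg 2.425653199696633 x at bottom(-85) -20.29141200373401 4019
now slot [ 31.    1.2 204.4] rot err deg [-0.18 -0.02 -0.06] width 0.03916868161144338 F [ 0.4 -0.3 -1.6]
to [0.4561 0.138  0.2215]
2 rows
[[-0.01, -0.01, 0.14, 0.01, 0.0, 0.0], [0.0, -0.01, 0.15, 0.01, 0.0, 0.01]]
end [0.456  0.1382 0.2214] err mm [-0.07  0.2  -0.1 ]
A tabtop 615 [5.760e+00 1.000e-02 1.096e+02] [ 0.2 11.6]
A should 313 [ 6.39 36.73 69.8 ] [ 1.1 12.9]
A should 315 [  6.47 -36.08  69.86] [ 1.  12.3]
A face 284 [ 2.700e-01 -1.000e-02  9.367e+01] [-0.  1.]
D face 1446 [1.2220e+01 5.0000e-02 1.5641e+02] [11.8 12.7]
D facelow 445 [ 12.08  -0.74 125.74] [11.7 12.5]
bfront 0
```

>>> send_rows([
  [[-0.02,-0.02,0,0,0,0],[0,0,0,0,0,0],[0,0,0,0,0,0]],
])

```text
clock: 15.05
eef_pos: [0.4491, 0.1377, 0.2343]
tool_rot: [-0.025, 0.966, 0.008, 0.259]
ft_force: [-0.1, 0.1, -1.8]
grip_width: 0.0393
```

```bash
cat > dchk.py <<'E'
from sf import *
import sys
c=dict(np.load(sys.argv[1]))
P=pts(c,c["pose"]);S=toslot(P,slotT())*1000
w=(c["color"][...,0].astype(int)-c["color"][...,2]>25)
def st(nm,m,k): 
    q=S[m];print(nm,len(q),np.median(q,axis=0).round(2) if len(q) else '',np.percentile(q[:,k],[2,98]).round(1) if len(q) else '')
st("A tabtop",w&(abs(S[...,1])<16)&(S[...,2]>106)&(S[...,2]<111.5)&(abs(S[...,0]-4)<10),0)
st("A face",w&(abs(S[...,1])<16)&(S[...,2]>74)&(S[...,2]<106)&(abs(S[...,0]-1)<5),0)
st("D face",w&(abs(S[...,1])<16)&(S[...,2]>114)&(S[...,2]<190)&(abs(S[...,0]-14)<5),0)
st("D tabtop",w&(abs(S[...,1])<16)&(S[...,2]>114)&(abs(S[...,0]-31)<12),2)
E
python3 snap.py w9; python3 dchk.py w9.npz; python3 pl.py 32 0 190 2
```

```text
15.05 [0.4491 0.1377 0.2343] [-0.0252  0.9655  0.0079  0.2589] [-0.1  0.1 -1.8] 0.03934087235422986
A tabtop 642 [  5.7   -0.16 109.59] [ 0.2 12.2]
A face 262 [ 0.35 -0.12 92.71] [0.  1.3]
D face 1835 [ 13.53  -0.21 163.88] [13.1 14.1]
D tabtop 3228 [3.033e+01 3.000e-02 2.279e+02] [226.8 229. ]
now slot [3.190e+01 1.000e-01 2.045e+02] rot err deg [-0.18 -0.01 -0.05] width 0.03897241586916342 F [ 0.3  0.  -1.5]
to [0.4564 0.138  0.2217]
2 rows
[[0.0, 0.0, 0.14, 0.01, 0.0, 0.0], [0.0, 0.0, 0.15, 0.01, 0.0, 0.01]]
end [0.4563 0.1381 0.2216] err mm [-0.08  0.12 -0.1 ]
```

>>> send_rows([
  [[0,0,0.18,0.01,0,0],[0,0,0.18,0,0,0],[0,0,0,0,0,0],[0,0,0,0,0,0]],
])

```text
clock: 15.6
eef_pos: [0.458, 0.1381, 0.2182]
tool_rot: [-0.025, 0.966, 0.007, 0.258]
ft_force: [0.7, 0.6, -1.9]
grip_width: 0.0391
```

```bash
python3 snap.py w10; python3 dchk.py w10.npz; python3 pl.py 32 0 155 3
```

```text
15.6 [0.458  0.1381 0.2182] [-0.025   0.9657  0.0069  0.2585] [ 0.7  0.6 -1.9] 0.03912911994502176
A tabtop 823 [  5.86   0.28 109.65] [-0.3 13.2]
A face 332 [-4.000e-02 -8.000e-02  9.194e+01] [-0.3  0.3]
D face 2568 [1.3220e+01 7.0000e-02 1.6312e+02] [12.7 13.8]
D tabtop 3245 [3.0350e+01 1.0000e-02 2.0955e+02] [208.5 210.7]
now slot [3.180e+01 1.000e-01 1.863e+02] rot err deg [-0.07  0.01 -0.05] width 0.03909962169892172 F [-0.2 -0.2 -1.8]
to [0.4739 0.1389 0.1914]
3 rows
[[0.0, 0.0, 0.21, 0.0, 0.0, 0.0], [0.0, 0.0, 0.21, 0.0, 0.0, 0.0], [0.0, 0.0, 0.21, 0.01, 0.0, 0.01]]
end [0.4738 0.139  0.1912] err mm [-0.1   0.12 -0.26]
```

>>> send_rows([
  [[0,0,0.2,0,0,0],[0,0,0.2,0,0,0],[0,0,0.24,0,0,0],[0,0,0,0,0,0],[0,0,0,0,0,0]],
])

```text
clock: 16.27
eef_pos: [0.474, 0.139, 0.1905]
tool_rot: [-0.025, 0.966, 0.007, 0.258]
ft_force: [0.2, 0.3, -1.6]
grip_width: 0.0394
```

```bash
python3 snap.py w11; python3 dchk.py w11.npz; python3 pl.py 32 0 140 3
```

```text
16.275 [0.474  0.139  0.1905] [-0.025   0.9657  0.0069  0.2584] [ 0.2  0.3 -1.6] 0.0393506159572988
A tabtop 1134 [ 4.9200e+00 -9.0000e-02  1.0963e+02] [-1.7 13.3]
A face 473 [-0.94  0.24 92.12] [-1.5 -0.3]
D face 4112 [1.346e+01 6.000e-02 1.616e+02] [12.8 18.4]
D tabtop 3221 [3.0400e+01 5.0000e-02 1.7759e+02] [176.5 178.7]
now slot [3.180e+01 1.000e-01 1.544e+02] rot err deg [-0.07  0.01 -0.05] width 0.03906640697349374 F [-0.1  0.2 -2. ]
to [0.4814 0.1393 0.1784]
3 rows
[[0.0, 0.0, 0.1, 0.0, 0.0, 0.0], [0.0, 0.0, 0.09, 0.0, 0.0, 0.0], [0.0, 0.0, 0.1, 0.01, 0.0, 0.01]]
end [0.4812 0.1394 0.1782] err mm [-0.12  0.14 -0.2 ]
```

View pics/w11.png

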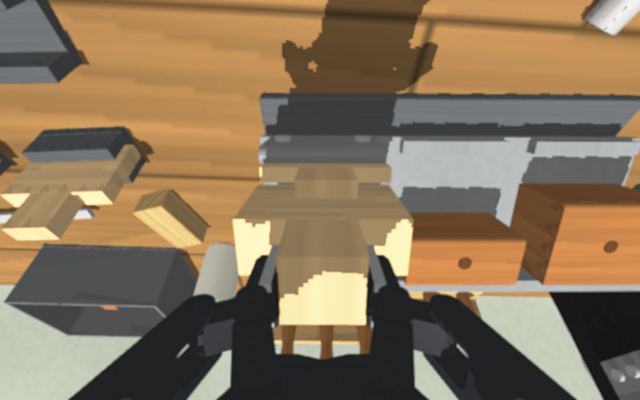

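Run:
```python
from sf import *
for n in ("w5","w9","w10","w11"):
    c=dict(np.load(n+".npz"));S=toslot(pts(c,c["pose"]),slotT())*1000
    q=S[(abs(S[...,1])<42)&(S[...,2]>50)&(S[...,2]<66)&(S[...,0]<-3)&(S[...,0]>-22)]
    from scipy.optimize import least_squares
    f=lambda p:np.hypot(q[:,0]-p[0],q[:,2]-p[1])-7
    r=least_squares(f,[-7,53],loss="soft_l1",f_scale=.5);print(n,"fence axis",r.x.round(2),len(q))
    for lo,hi in((63,69),(75,85),(85,95),(95,105)):
        k=S[(abs(S[...,1])<16)&(S[...,2]>lo)&(S[...,2]<hi)&(abs(S[...,0])<5)];print(lo,np.median(k[:,0]).round(2) if len(k) else None,len(k))
```

```text
w5 fence axis [-6.62 52.66] 1187
63 0.27 68
75 0.33 142
85 0.29 146
95 0.33 169
w9 fence axis [-5.82 52.97] 1063
63 1.12 36
75 1.06 71
85 0.28 67
95 0.3 115
w10 fence axis [-5.91 52.89] 1235
63 0.24 42
75 0.07 99
85 -0.07 98
95 -0.12 127
w11 fence axis [-5.9 52.9] 1531
63 -0.09 78
75 -0.51 127
85 -0.89 152
95 -1.25 170
```

Run:
```python
from sf import *
def pl(q):
    A=np.c_[q[:,1:],np.ones(len(q))]
    k=np.ones(len(q),bool)
    for _ in range(4):
        n=np.linalg.lstsq(A[k],q[k,0],rcond=None)[0];r=q[:,0]-A@n;k=abs(r)<1.2
    return n,k.sum()
for n in ("w5","w8","w9","w10","w11"):
    c=dict(np.load(n+".npz"));S=toslot(pts(c,c["pose"]),slotT())*1000
    # neighbour floor z
    q=S[(S[...,1]>80)&(S[...,1]<160)&(S[...,0]>5)&(S[...,0]<60)&(abs(S[...,2])<5)]
    B=np.c_[q[:,:2],np.ones(len(q))];m=np.linalg.lstsq(B,q[:,2],rcond=None)[0]
    print(n,"nb floor z at x30,y120:",(m@[30,120,1]).round(2),"tilt deg",np.degrees(m[:2]).round(2),end=' ')
    for nm,x0,zlo,zhi,yl in (("A",1,63,106,16),("D",13,112,190,16)):
        k=S[(abs(S[...,1])<yl)&(S[...,2]>zlo)&(S[...,2]<zhi)&(abs(S[...,0]-x0)<4)]
        if len(k)>50:
            p,cnt=pl(k);print(nm,"tilt deg %.2f"%np.degrees(p[1]),"x@mid %.2f @z110 %.2f"%(p@[0,(zlo+zhi)/2,1],p@[0,110,1]),cnt,end=' ')
    print()
```

```text
w5 nb floor z at x30,y120: -0.43 tilt deg [-0.56 -0.03] A tilt deg 0.07 x@mid 0.31 @z110 0.34 613 
w8 nb floor z at x30,y120: -0.22 tilt deg [-0.06  0.  ] A tilt deg -1.31 x@mid 0.54 @z110 -0.05 364 D tilt deg 0.29 x@mid 12.21 @z110 12.00 1840 
w9 nb floor z at x30,y120: -0.18 tilt deg [-0.04 -0.02] A tilt deg -1.68 x@mid 0.70 @z110 -0.05 333 D tilt deg 0.29 x@mid 13.49 @z110 13.28 1835 
w10 nb floor z at x30,y120: -0.22 tilt deg [-0.33 -0.08] A tilt deg -0.73 x@mid 0.05 @z110 -0.27 414 D tilt deg 0.32 x@mid 13.19 @z110 12.96 2608 
w11 nb floor z at x30,y120: -0.29 tilt deg [-0.43 -0.07] A tilt deg -1.93 x@mid -0.71 @z110 -1.57 596 D tilt deg 0.48 x@mid 13.40 @z110 13.06 3554
```

Run:
```python
from sf import *
c=dict(np.load("w11.npz"));a=c["color"][120:240,230:420,::-1]
cv2.imwrite("pics/w11z.png",cv2.resize(a,None,fx=4.2,fy=4.2,interpolation=cv2.INTER_CUBIC))
S=toslot(pts(c,c["pose"]),slotT())*1000
for u in (300,325,350,275): print(u,[(v,*S[v,u,[0,2]].round(1).tolist()) for v in range(134,200,2)])
```

```text
300 [(134, -12.7, -23.8), (136, -12.7, -8.2), (138, -12.8, 6.9), (140, -12.9, 20.5), (142, -12.7, 31.0), (144, -12.9, 43.0), (146, -13.0, 53.5), (148, -11.8, 55.9), (150, -10.7, 58.3), (152, -9.2, 59.0), (154, -8.0, 60.6), (156, -6.1, 59.3), (158, -4.7, 60.0), (160, -2.9, 58.9), (162, -0.7, 56.1), (164, 0.1, 59.7), (166, -0.2, 68.0), (168, -0.5, 75.5), (170, -0.7, 82.6), (172, -0.7, 88.5), (174, -1.1, 95.6), (176, -1.4, 101.7), (178, -1.6, 107.4), (180, -0.9, 109.6), (182, 0.3, 109.7), (184, 1.8, 109.3), (186, 2.9, 110.0), (188, 4.3, 109.7), (190, 5.5, 110.0), (192, 6.6, 110.8), (194, 8.3, 109.5), (196, 9.5, 110.1), (198, 13.1, 103.6)]
325 [(134, -12.7, -23.7), (136, -12.9, -6.9), (138, -12.8, 6.8), (140, -13.1, 21.8), (142, -12.9, 32.4), (144, -13.0, 43.8), (146, -12.8, 52.4), (148, -11.8, 55.9), (150, -10.5, 57.4), (152, -9.2, 59.0), (154, -7.7, 59.4), (156, -6.2, 59.6), (158, -4.6, 59.5), (160, -2.8, 58.3), (162, -0.6, 55.9), (164, 0.3, 59.0), (166, -0.0, 67.3), (168, -0.7, 76.6), (170, -0.6, 82.3), (172, -0.6, 88.1), (174, -1.1, 95.4), (176, -1.0, 100.3), (178, -1.4, 106.5), (180
[... 768 characters left out ...]
10.6), (194, 8.1, 110.3), (196, 9.4, 110.2), (198, 13.3, 103.1)]
275 [(134, -12.6, -24.0), (136, -17.0, 24.4), (138, -15.8, 28.8), (140, -13.8, 26.7), (142, -13.0, 32.8), (144, -13.1, 44.4), (146, -13.0, 53.6), (148, -11.9, 56.4), (150, -10.7, 58.7), (152, -9.2, 59.1), (154, -7.8, 59.9), (156, -6.7, 62.0), (158, -4.7, 59.8), (160, -2.9, 59.0), (162, -1.0, 57.6), (164, 1.1, 55.3), (166, 0.7, 64.0), (168, 1.0, 69.4), (170, 2.7, 68.9), (172, 4.0, 69.9), (174, 5.6, 69.6), (176, 7.2, 69.7), (178, 8.7, 69.8), (180, 10.3, 69.9), (182, 32.1, 0.2), (184, 13.3, 70.4), (186, -52.0, 290.0), (188, 13.0, 81.9), (190, 12.8, 87.1), (192, 13.1, 90.8), (194, 13.2, 94.9), (196, 13.0, 99.7), (198, 13.2, 103.3)]
```

View pics/w11z.png

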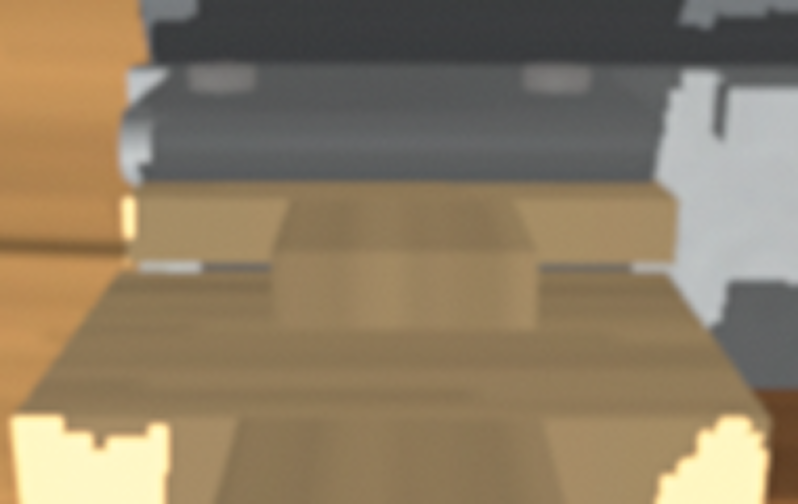

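A's top leans forward by about 1.5 mm (the tab edge is at (325,178)), and there is a visible gap between A and D. D's face should press A's foot back flush as it goes down, so I'll continue in small steps and watch the force.

>>> send_rows([
  [[0,0,0.1,0,0,0],[0,0,0.1,0,0,0],[0,0,0.1,0,0,0],[0,0,0,0,0,0]],
])

```text
clock: 16.82
eef_pos: [0.4813, 0.1393, 0.1771]
tool_rot: [-0.025, 0.966, 0.007, 0.258]
ft_force: [-0.1, 0.2, -1.2]
grip_width: 0.0394
```

```bash
python3 snap.py w12; python3 dchk.py w12.npz; python3 pl.py 32 0 120 3
```

```text
16.825 [0.4813 0.1393 0.1771] [-0.025   0.9657  0.0068  0.2582] [-0.1  0.2 -1.2] 0.03937250373019064
A tabtop 1350 [  4.93   0.13 109.66] [-1.7 13.1]
A face 582 [-0.98 -0.45 92.62] [-1.6 -0.3]
D face 3676 [1.3190e+01 4.0000e-02 1.5017e+02] [12.5 18.5]
D tabtop 3203 [3.0440e+01 1.0000e-02 1.6231e+02] [161.2 163.4]
now slot [3.150e+01 1.000e-01 1.391e+02] rot err deg [-0.06  0.04 -0.05] width 0.03920233496999171 F [-0.4  0.  -2. ]
to [0.4914 0.1398 0.1611]
3 rows
[[0.0, 0.0, 0.13, 0.0, 0.0, 0.0], [-0.01, 0.0, 0.12, 0.0, 0.0, 0.0], [0.0, 0.0, 0.13, 0.01, 0.0, 0.01]]
end [0.4913 0.1399 0.1612] err mm [-0.07  0.09  0.07]
```

>>> send_rows([
  [[-0.005,0,0.1,0,0,0],[0,0,0.1,0,0,0],[0,0,0.1,0,0,0],[0,0,0,0,0,0]],
])

```text
clock: 17.38
eef_pos: [0.4891, 0.1397, 0.1644]
tool_rot: [-0.025, 0.966, 0.007, 0.258]
ft_force: [0.1, 0.2, -0.8]
grip_width: 0.0391
```

```bash
python3 snap.py w13; python3 dchk.py w13.npz; python3 pl.py 32 0 120 3
```

```text
17.375 [0.4891 0.1397 0.1644] [-0.025   0.9657  0.0069  0.2583] [ 0.1  0.2 -0.8] 0.03905612295519412
A tabtop 1608 [  4.91   0.12 109.61] [-1.7 13.7]
A face 759 [-0.96  0.16 92.11] [-1.6 -0.3]
D face 3002 [1.3650e+01 4.0000e-02 1.3918e+02] [12.9 18.6]
D tabtop 3255 [3.0420e+01 4.0000e-02 1.4731e+02] [146.2 148.6]
now slot [3.180e+01 1.000e-01 1.241e+02] rot err deg [-0.06  0.03 -0.05] width 0.038968000889730244 F [-0.3  0.  -1.7]
to [0.4914 0.1398 0.1611]
3 rows
[[0.0, 0.0, 0.03, 0.0, 0.0, 0.0], [0.0, 0.0, 0.02, 0.0, 0.0, 0.0], [0.0, 0.0, 0.03, 0.01, 0.0, 0.01]]
end [0.4911 0.1399 0.1611] err mm [-0.21  0.11  0.01]
```

Bottom is at 37 mm and there's no contact yet. Continuing.

>>> send_rows([
  [[0,0,0.1,0,0,0],[0,0,0.1,0,0,0],[0,0,0,0,0,0]],
])

```text
clock: 17.8
eef_pos: [0.4943, 0.14, 0.1559]
tool_rot: [-0.025, 0.966, 0.007, 0.259]
ft_force: [-0.1, -0.4, -2.6]
grip_width: 0.0395
```

>>> send_rows([
  [[0,0,0.08,0,0,0],[0,0,0.08,0,0,0],[0,0,0,0,0,0]],
])

```text
clock: 18.18
eef_pos: [0.4983, 0.1403, 0.1492]
tool_rot: [-0.025, 0.966, 0.007, 0.259]
ft_force: [0.3, -0.2, -2.5]
grip_width: 0.0387
```

```bash
python3 snap.py w14; python3 dchk.py w14.npz; python3 pl.py 32 0 100 3
```

```text
18.175 [0.4983 0.1403 0.1492] [-0.025   0.9656  0.007   0.2587] [ 0.3 -0.2 -2.5] 0.038695658850811096
A tabtop 1943 [  4.77   0.19 109.66] [-1.5 13.9]
A face 1031 [-0.79 -0.27 92.53] [-1.4 -0.1]
D face 1968 [ 14.17  -0.28 127.13] [13.4 18.7]
D tabtop 3272 [ 30.31   0.15 129.53] [128.4 130.8]
now slot [ 32.1   0.2 106.2] rot err deg [-0.06  0.   -0.05] width 0.03914604029647123 F [ 0.1  0.3 -1.9]
to [0.5013 0.1403 0.1438]
3 rows
[[0.0, 0.0, 0.04, 0.0, 0.0, 0.0], [0.0, 0.0, 0.04, 0.0, 0.0, 0.0], [0.0, 0.0, 0.04, 0.01, 0.0, 0.01]]
end [0.5013 0.1404 0.1441] err mm [-0.06  0.17  0.25]
```

>>> send_rows([
  [[0,0,0.08,0,0,0],[0,0,0.08,0,0,0],[0,0,0,0,0,0]],
])

```text
clock: 18.6
eef_pos: [0.5023, 0.1405, 0.1422]
tool_rot: [-0.025, 0.966, 0.007, 0.259]
ft_force: [1.1, -0.4, -1.3]
grip_width: 0.0392
```

```bash
python3 snap.py w15; python3 dchk.py w15.npz; python3 pl.py 32 0 88 3
```

```text
18.6 [0.5023 0.1405 0.1422] [-0.025   0.9656  0.007   0.2587] [ 1.1 -0.4 -1.3] 0.03924180959435064
A tabtop 2126 [  5.07   0.18 109.63] [-1.1 13.9]
A face 1249 [-0.49  0.2  92.45] [-1.1  0.1]
D face 1408 [ 14.5    0.15 121.03] [13.4 18.8]
D tabtop 3301 [ 30.37  -0.27 121.5 ] [120.4 122.7]
now slot [32.   0.2 98.2] rot err deg [-0.06  0.01 -0.05] width 0.03912514309489118 F [-0.1  0.4 -1.6]
to [0.5073 0.1406 0.1334]
3 rows
[[0.0, 0.0, 0.07, 0.0, 0.0, 0.0], [0.0, 0.0, 0.07, 0.0, 0.0, 0.0], [0.0, 0.0, 0.06, 0.01, 0.0, 0.0]]
end [0.5073 0.1408 0.1336] err mm [-0.08  0.19  0.19]
```

>>> send_rows([
  [[0,0,0.08,0,0,0],[0,0,0.08,0,0,0],[0,0,0,0,0,0]],
])

```text
clock: 19.02
eef_pos: [0.5062, 0.1407, 0.1351]
tool_rot: [-0.025, 0.966, 0.007, 0.259]
ft_force: [-0.0, 0.1, -1.5]
grip_width: 0.0394
```

```bash
python3 snap.py w16; python3 dchk.py w16.npz; python3 pl.py 32 0 86.5 3
```

```text
19.025 [0.5062 0.1407 0.1351] [-0.025   0.9657  0.0069  0.2585] [-0.   0.1 -1.5] 0.039374955006383876
A tabtop 2462 [  5.82   0.12 109.62] [-0.6 13.9]
A face 1516 [-9.000e-02  1.500e-01  9.233e+01] [-0.6  0.4]
D face 213 [ 15.61   1.82 114.32] [13.2 18.8]
D tabtop 550 [ 28.61   2.84 114.25] [114.  157.4]
now slot [31.9  0.2 90.2] rot err deg [-0.06  0.02 -0.06] width 0.03943502569464327 F [ 0.7  0.5 -2.2]
to [0.5081 0.1406 0.1321]
3 rows
[[0.0, 0.0, 0.02, 0.0, 0.0, 0.0], [0.0, 0.0, 0.03, 0.0, 0.0, 0.0], [0.0, 0.0, 0.02, 0.01, 0.0, 0.01]]
end [0.5079 0.1408 0.1322] err mm [-0.21  0.19  0.07]
```

>>> send_rows([
  [[0,0,0.04,0,0,0],[0,0,0.03,0,0,0],[0,0,0,0,0,0]],
])

```text
clock: 19.45
eef_pos: [0.5079, 0.1409, 0.1324]
tool_rot: [-0.025, 0.966, 0.007, 0.259]
ft_force: [0.6, 0.2, -1.2]
grip_width: 0.0389
```

```bash
python3 pl.py 32 0 86.5 3
```

```text
now slot [32.   0.2 86.8] rot err deg [-0.07  0.   -0.05] width 0.03891131079220274 F [ 0.6  0.2 -1.2]
to [0.5081 0.1406 0.1321]
3 rows
[[0.0, 0.0, 0.0, 0.0, 0.0, 0.0], [0.0, 0.0, 0.0, 0.0, 0.0, 0.0], [0.0, 0.0, 0.01, 0.01, 0.0, 0.01]]
end [0.5081 0.1409 0.1319] err mm [ 0.06  0.25 -0.17]
```

Almost on the floor. One more millimetre to feel contact.

>>> send_rows([
  [[0,0,0.02,0,0,0],[0,0,0,0,0,0]],
])

```text
clock: 19.7
eef_pos: [0.508, 0.141, 0.1322]
tool_rot: [-0.025, 0.966, 0.007, 0.259]
ft_force: [-6.9, 0.8, 5.9]
grip_width: 0.0391
```

>>> send_rows([
  [[0,0,0,0,0,0],[0,0,0,0,0,0],[0,0,0,0,0,0],[0,0,-0.4,0,0,0],[0,0,-0.8,0,0,0],[0,0,-0.9,0,0,0],[0,0,-0.5,0,0,0],[0,0,0,0,0,0]],
], grip=0)

```text
clock: 20.7
eef_pos: [0.4444, 0.138, 0.2467]
tool_rot: [-0.025, 0.965, 0.008, 0.261]
ft_force: [1.0, -0.1, 0.2]
grip_width: 0.0854
```

>>> send_rows([
  [[0,0,0,0,0,0],[0,0,0,0,0,0]],
])

```text
clock: 20.95
eef_pos: [0.4431, 0.1371, 0.2425]
tool_rot: [-0.025, 0.966, 0.006, 0.257]
ft_force: [-0.2, -0.4, -0.4]
grip_width: 0.0852
```

```bash
python3 snap.py w17
python3 - <<'E'
from sf import *
c=dict(np.load("w17.npz"));S=toslot(pts(c,c["pose"]),slotT())*1000
w=(c["color"][...,0].astype(int)-c["color"][...,2]>20)
def st(nm,m): 
    q=S[m];print(nm,len(q),np.median(q,axis=0).round(2) if len(q) else '',np.percentile(q,[2,98],axis=0).round(1).tolist() if len(q) else '')
st("tabtops A",w&(abs(S[...,1])<30)&(abs(S[...,2]-110)<5)&(S[...,0]<12.5)&(S[...,0]>-10))
st("tabtops D",w&(abs(S[...,1])<30)&(abs(S[...,2]-110)<5)&(S[...,0]>12.5)&(S[...,0]<60))
st("should A",w&(abs(S[...,1])<60)&(abs(S[...,2]-70)<4)&(S[...,0]<12.5)&(S[...,0]>-10))
st("should D",w&(abs(S[...,1])<60)&(abs(S[...,2]-70)<4)&(S[...,0]>12.5)&(S[...,0]<60))
for lo,hi in((63,69),(75,85),(85,95),(95,105)):
        k=S[(abs(S[...,1])<16)&(S[...,2]>lo)&(S[...,2]<hi)&(abs(S[...,0])<5)];print(lo,np.median(k[:,0]).round(2) if len(k) else None,len(k))
E
python3 pk.py w17.npz
```

```text
20.95 [0.4431 0.1371 0.2425] [-0.0251  0.9659  0.0065  0.2575] [-0.2 -0.4 -0.4] 0.08517902755485822
tabtops A 780 [  5.61   1.7  109.62] [[-0.6, -17.3, 107.6], [12.2, 21.4, 110.9]]
tabtops D 1804 [ 29.31   0.91 109.88] [[13.2, -18.3, 108.5], [46.4, 20.1, 111.2]]
should A 790 [ 5.68 -4.14 69.92] [[0.7, -46.8, 68.4], [12.4, 50.9, 71.6]]
should D 1896 [ 29.71 -21.97  69.88] [[13.4, -48.2, 68.4], [47.1, 49.8, 71.3]]
63 0.95 36
75 0.68 66
85 -0.11 59
95 -0.5 80
tab 586 [ 84. 207.] zmed 0.1208 ext [[550.9, -131.3], [571.5, -90.9]] rect [ 561.8 -111.4] [20.1 41.7] 6.6
shoulder 154 [  5. 183.] zmed 0.081 ext [[557.9, -236.5], [580.6, -223.8]] rect [ 571.5 -226.7] [12.1 27.2] 58.5
shoulder 822 [105. 180.] zmed 0.0814 ext [[549.0, -161.2], [574.6, -61.9]] rect [ 562.4 -112.2] [ 20.2 101.6] 5.8
```

View pics/w17.png

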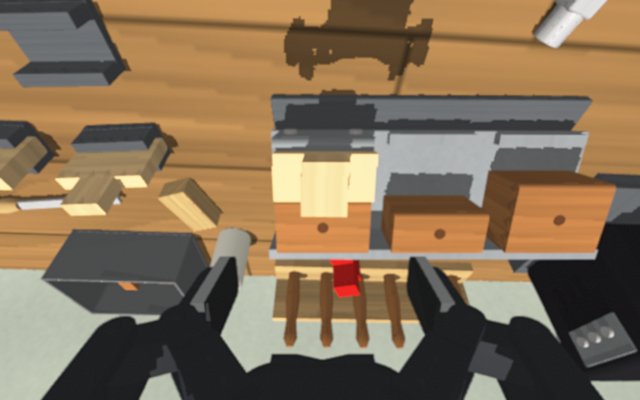

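Both packers are down: the tab tops are at slot z 109.6 and 109.9 mm, around (325,190) in the image. A quick check of the whole bench comes next, then I hand in.

Run:
```python
from h import *; from workcell import *
a=dict(np.load("top0.npz"))["color"];c=camera("top");b=c["color"]
d=(np.abs(a.astype(int)-b).max(2)>60).astype(np.uint8)
n,l,s,ce=cv2.connectedComponentsWithStats(cv2.morphologyEx(d,cv2.MORPH_OPEN,np.ones((3,3))))
print([s[i].tolist() for i in range(1,n) if s[i,4]>25])
cv2.imwrite("pics/top1.png",b[:,:,::-1])
cv2.imwrite("pics/scene1.png",camera("scene")["color"][:,:,::-1])
```

```text
[[274, 208, 13, 17, 179], [249, 210, 24, 22, 362], [220, 236, 67, 79, 2630], [343, 241, 9, 14, 120], [353, 240, 25, 14, 329], [411, 245, 21, 6, 97], [397, 246, 9, 4, 36], [119, 289, 143, 111, 7583], [259, 317, 39, 65, 1663], [244, 327, 16, 15, 144], [48, 354, 56, 46, 1605], [301, 357, 11, 4, 39], [303, 362, 13, 6, 58], [101, 367, 32, 25, 472], [329, 376, 7, 10, 40], [270, 383, 14, 16, 185]]
```

View pics/top1.png

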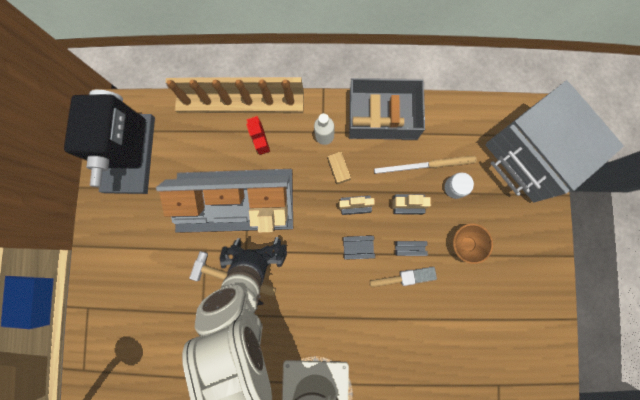

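View pics/scene1.png

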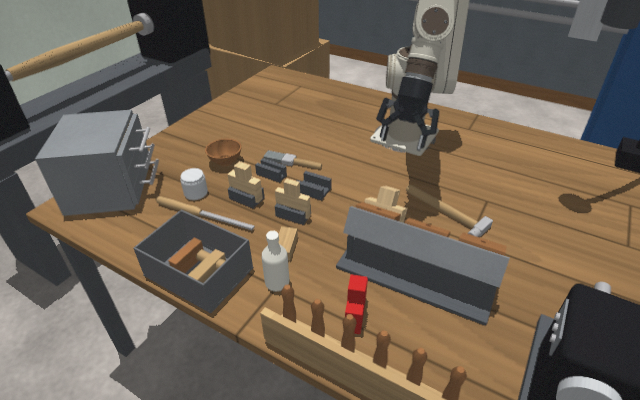

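The top view shows A and D in the bay at (267,217). B and C are in their saddles at (356,203) and (412,203), and the bystanders are where they were.

```bash
python3 -c "
from workcell import *
print(job_done())"
```

```text
the job is handed in; nothing more can be done
None
```

I packed the working bay with packer_a (12 mm) and packer_d (36 mm) and handed the job in at about 21 s. It gave no verdict. The bay holds blank_b: the wrist camera put its front face 50 mm from the fence. I slid packer_a in against the fence first, then packer_d between it and the blank. The highest wrist force at the readings between moves was about 9 N, when packer_d touched the floor.

**Last checks:**
- **Packers in the bay:** both are down within about 0.5 mm of the floor, tab up, and within about 2 mm of the middle.
- **Rest of the bench:** packers b and c are still in their saddles. The top view shows the bystanders where they were, judged by eye, since the arm and its shadow spoiled the image comparison. The gripper was open and clear.

**What disagreed:** packer_a read flush right after release. Later wrist pictures showed its top leaning 1 to 2 degrees towards the fence. It came back nearly flush while packer_d went in, but read about 2 degrees again in the last picture. That is roughly 0.035 rad, inside the 0.10 rad limit. Wrist-camera readings of the fence also differed by about 0.7 mm between poses.

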